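# Scoop the rotor adapters out of the soak pan

## Robot

A 6-joint arm with a two-finger parallel gripper is mounted at the origin on the work surface. World frame = base frame: x ahead of the robot, y to its left, z up, the work surface at z = 0. Lengths are in m, angles in rad, forces in N, time in s.
With the tool pointing down it reaches from about 0.275 to 0.875 m from the base axis. Payload 12.5 kg.
Tool frame: the origin (TCP) lies at the very end of the fingers, on their centre line; the grasp point (between the pads) lies 19 mm behind it (ctrl.grip_point_offset is the distance from the TCP to the grasp point, in m); z points along the fingers, y is the line along which they close (so a half turn about z gives the same grasp; the last joint's range is limited). The gripper opens to 85 mm and grips with 20 to 120 N. Pads are 22 mm wide; open, the fingers measure 114 mm over their backs; the gripper's body (76 mm by 85 mm) begins 54 mm behind the grasp point. The pads swing forward as they close: fully open they stand 13 mm farther back than shut.
Start: joints at [-1.261, 0.351, 1.652, -0, 1.139, -0.085], TCP at [0.212, -0.508, 0.231] pointing down, gripper open.
Joint ranges: [-2.75, 2.75], [-0.79, 2.1], [0.01, 2.65], [-1.57, 4.71], [0.07, 3.14], [-2.87, 2.87]. Speed limits (rad/s): [2.22, 2.22, 2.79, 3.14, 3.14, 3.14].

## Interface

Orientations are given as a unit quaternion [w, x, y, z].
In Python, from cell import ctrl, snapshot, camera_model, order gives the robot as it stands.
- The arm moves only by the tool move_arm, never from a script. Its argument "motion" is a list of rows, each an object with "travel": the shift along the world's x, y, z in units of 40 mm (1.0 is 40 mm), a list of three; "yaw": the turn about the world's z in rad. In form: [{"travel": [dx, dy, dz], "yaw": yaw}, ...]. A call has exactly 8 rows; each row is the pose to reach, as a shift and turn from the pose commanded when the call began; what a row does not reach only later rows make up. A row lasts 1/12 s, in which the tool goes at most 41.7 mm and 7.16 degrees, less where a joint would pass 70% of its speed; a pose out of reach is approached as far as the arm can. A call with a gripper value outside its range is refused whole. "gripper" is the opening, from 0 (shut) to 1 (fully open), set as the call begins (left out, the last holds). The fingers move at their own pace and stop on an object; "newtons" is the grip in N (left out, the last holds). Time passes only in rows, so rows that repeat a pose let the fingers close, or fill a call up. It gives the time, the measured TCP pose, the force, the opening and the grip force at its end, in the units of the state.
- ctrl.sense(): the state, without advancing time (a new reading comes with each control period).
- snapshot(name): name is "scene" or "top" or "wrist"; returns the picture (400x640x3 uint8, red, green, blue); there is no depth.
- camera_model(name): a dict with "intrinsics" (3x3 intrinsics, pixels), "dist" ([k1, k2, p1, p2, k3] as OpenCV has them; the pictures are not rectified), "R" (3x3) and "t" (3): a world point X has camera coordinates R X + t. Camera axes: x right, y down, z forward; pixel columns grow to the right and rows downward; lengths in m; the calibration is good to about 2 mm. A picture is of the moment at which its call begins: read the wrist's pose just before it. camera_model takes no time and is no camera call; for the wrist camera it gives the pose at the moment of the call.
- order.hand_in(): hands the job in; it is judged then, once.
The state is a dict: "t": time; "qpos": joint angles; "joint_velocities": joint speeds; "tau": joint torques, N m; "ee_pos": TCP position; "tool_rot": TCP orientation; "ft_force": force on the tool from outside, world axes, zero at the start; "torque": the same for the moment, N m; "gripper_width": finger opening in m; "finger_force": force on a finger pad.
Only numpy, scipy, OpenCV 4.12 (cv2) and the standard library are available. Lean on these libraries where they do the work, as an engineer would, in place of code of your own. Each camera call takes 0.05 s, during which the arm holds its last target. There are 200 camera calls.

## Task

With the slotted scoop, lift all three big rotor adapters together out of the soak pan, leaving the small tube caps to drop back through the slots into the pan, and stand the loaded scoop on the drip tray to drip, letting go of it. Then take it again in a grip that lets you tip it right over, empty the adapters into the white dish, and stand the empty scoop upright back on the drip tray, released. Do not touch the adapters with the gripper, keep the caps in the pan and leave the other things on the bench where they are.

Things in the scene. Friction and masses are not known exactly. Their poses are not given: they have to be found in the camera images.
- pan: steel soak pan, fixed. Inside 300 mm (its x) by 150 mm (its y), 3 mm walls, 15 mm wide flat rim all round, 65 mm above the bench; flat inner floor 3 mm above the bench. Origin: on the bench under its centre, z up. Adapters and caps start scattered over the half of the floor towards its +x end; the 140 mm at its -x end are clear.
- scoop: slotted steel scoop, 0.32 kg, on the drip tray at the start. Floor: six parallel flat tines along its x, 4 mm wide and thick, 20 mm slots between, open at the front. Side walls at y = +-65 mm, 15 to 42 mm high, x = -56 to +50 mm, flared to 142 mm over all at the mouth; back wall at x = -55 mm, 50 mm high. Origin: on the tines' underside, at mid-length; x forwards to the tips, z up.
- scoop_tips (a point): middle of the tine tips, at x = +67 mm of the scoop, on the underside. From the thin tips the tines slope up backwards at 17 degrees to a hump 8 mm high at x = +47 mm, then drop to 4 mm: the load stays in until the scoop is tipped forward some 45 degrees; 60 to 90 empties it.
- scoop_handle (a point): top end of the scoop's handle: an upright straight flat strap at the back, centred at x = -61 mm, y = 0 of the scoop, 10 mm thick (along x), 26 mm wide (along y), 180 mm high over the underside. It can be held across its thickness from straight above, or across its width by a slanting grasp from behind.
- tray: low aluminium drip tray, fixed. Inside 220 mm (its x) by 204 mm (its y), floor 4 mm above the bench, rim 10 mm above the bench. Origin: on the bench under its centre. It lies on one side of the pan, the dish on the other; which is which varies.
- dish: white rectangular dish, 0.6 kg, loose. Outside 215 mm (its x) by 170 mm (its y), 45 mm high, walls 6 mm. Origin: on the bench under its centre.
- adapter1: rotor adapter, black plastic: a round-ended cylinder 60 mm long, 32 mm in diameter, about 65 g, lying on the pan's floor at the start. Origin: its centre; x along its length. Too big for the scoop's slots.
- adapter2: rotor adapter, black plastic: a round-ended cylinder 60 mm long, 32 mm in diameter, about 65 g, lying on the pan's floor at the start. Origin: its centre; x along its length. Too big for the scoop's slots.
- adapter3: rotor adapter, black plastic: a round-ended cylinder 60 mm long, 32 mm in diameter, about 65 g, lying on the pan's floor at the start. Origin: its centre; x along its length. Too big for the scoop's slots.
- cap1: small screw cap of a sample tube, the same black plastic: 15 mm in diameter, 12 mm high, 10 g, on the pan's floor. Origin: its centre. Falls freely through the scoop's slots.
- cap2: small screw cap of a sample tube, the same black plastic: 15 mm in diameter, 12 mm high, 10 g, on the pan's floor. Origin: its centre. Falls freely through the scoop's slots.
- cap3: small screw cap of a sample tube, the same black plastic: 15 mm in diameter, 12 mm high, 10 g, on the pan's floor. Origin: its centre. Falls freely through the scoop's slots.
- tube_rack: bystander, to be left alone: white plastic tube rack with some capped tubes, 200 x 70 x 95 mm high. Origin: centre of its underside.
- wash_bottle: bystander, to be left alone: white wash bottle with a bent spout, 66 mm across, 205 mm high. Origin: centre of its underside.
- petri_stack: bystander, to be left alone: stack of three petri dishes, 92 mm across, 44 mm high. Origin: centre of its underside.
- beaker: bystander, to be left alone: glass beaker, 70 mm across, 85 mm high. Origin: centre of its underside.
- slide_box: bystander, to be left alone: grey slide box, 82 x 70 x 30 mm. Origin: centre of its underside.
- amber_jar: bystander, to be left alone: amber glass jar with a white lid, 60 mm across, 94 mm high. Origin: centre of its underside.
Mind the look-alikes: they are no part of the job. What is shaped like the adapter3 but blue or yellow is not meant. Leave any green or orange look-alike of the adapter2 alone.

How it is judged:
By the outcome, as a careful person would: the job done as asked, in the order asked, and still so for the second after the job is handed in, with the robot touching nothing.
It also fails if it takes over 72 s, if anything falls off the work surface, if the arm or the gripper's body presses on something with over 40 N, if the wrist force passes 120 N, or if a joint passes its speed limit or range.

## Working session

There is one attempt and no reset: what is moved stays moved. The work goes in short steps, Python scripts to look and compute and a tool call to move; the robot and the scene stay as the last step left them, time stands still between calls to the robot, and variables do not carry over. Pictures are saved under pics/ and viewed, at most 11 in all, crops included, and the job is handed in when it is done.

Besides the shell and the picture viewer there is one more tool, called after ">>>" as name(argument=value, ...), one argument or row to a line, values as JSON. move_arm: Moves the arm, as the interface text tells. Its arguments: {"type":"object","properties":{"motion":{"type":"array"},"gripper":{"type":"number"},"newtons":{"type":"number"}},"required":["motion"]}

```bash
ls; mkdir -p pics
python3 - <<'E'
from cell import ctrl,snapshot,camera_model
import cv2
print(ctrl.sense())
for n in ("scene","top"):
    im=snapshot(n); cv2.imwrite(f"pics/{n}0.png",im[:,:,::-1]); m=camera_model(n); print(n,m)
E
```

```text
pics
{'t': 0.0, 'qpos': array([-1.26058647e+00,  3.51253324e-01,  1.65242411e+00,  7.80243352e-07,
        1.13912657e+00, -8.45520616e-02]), 'joint_velocities': array([-0.00023381, -0.00092218, -0.00079084,  0.00012424, -0.00169075,
       -0.00087943]), 'tau': array([ 1.03009934e-03, -5.06093395e+01, -2.91399300e+01, -2.26240786e-07,
        4.50736494e-03,  4.67783806e-06]), 'ee_pos': array([ 0.21146815, -0.50735524,  0.23074906]), 'tool_rot': array([-6.01864139e-04,  9.80583392e-01,  1.96101620e-01, -6.78408009e-05]), 'ft_force': array([0.21333148, 0.18933654, 0.565917  ]), 'torque': array([ 0.03033516, -0.07637147,  0.00515641]), 'finger_force': 0.0, 'gripper_width': 0.0849441656243746}
scene {'intrinsics': array([[511.91095008,   0.        , 319.82387358],
       [  0.        , 511.91095008, 195.30670802],
       [  0.        ,   0.        ,   1.        ]]), 'dist': array([0.01047866, 0.        , 0.        , 0.        , 0.        ]), 'R': array([[-0.89124974,  0.45315291,  0.01806492],
       [ 0.35801048,  0.72746079, -0.58534545],
       [-0.27839251, -0.51522155, -0.81058273]]), 't': array([ 0.50774249, -0.12747042,  1.49008361])}
top {'intrinsics': array([[408.59959992,   0.        , 323.56133555],
       [  0.        , 408.59959992, 199.62130256],
       [  0.        ,   0.        ,   1.        ]]), 'dist': array([-0.03767586,  0.        ,  0.        ,  0.        ,  0.        ]), 'R': array([[ 2.14038712e-02, -9.99768364e-01,  2.25659202e-03],
       [-9.96926491e-01, -2.15130608e-02, -7.53310056e-02],
       [ 7.53621024e-02, -6.37281224e-04, -9.97156030e-01]]), 't': array([-0.01794269,  0.56214639,  1.20026645])}
```

View pics/top0.png

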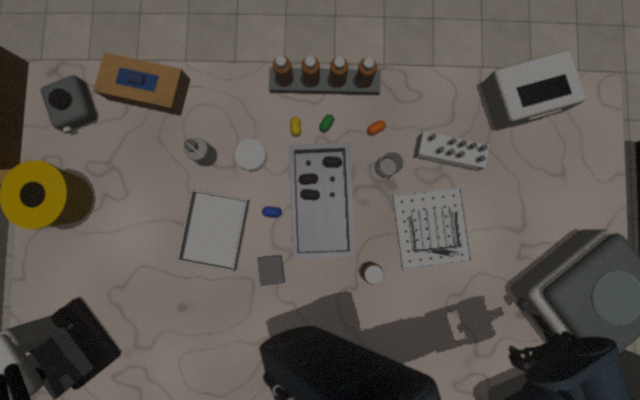

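View pics/scene0.png

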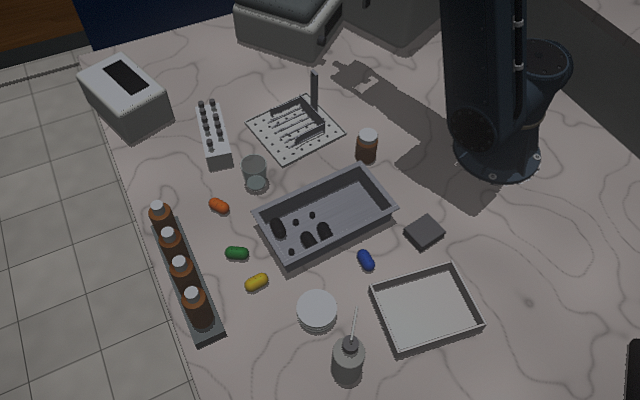

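The top view shows the pan (290–353, 145–257) with adapters at about (332,161), (309,179) and (310,195), and caps at (308,162), (332,179) and (332,194). The tray with the scoop is at (432,228), handle towards the robot, and the dish is at (215,231). The look-alikes are coloured: blue (271,211), yellow (296,127), green (327,123) and orange (376,127). The job's items are the black ones in the pan.

```bash
cat > h.py <<'E'
import numpy as np, cv2
from cell import ctrl,snapshot,camera_model
def ray(m,px):
    u=cv2.undistortPoints(np.array(px,float).reshape(-1,1,2),m["intrinsics"],m["dist"]).reshape(-1,2)
    d=np.c_[u,np.ones(len(u))]@m["R"]; return -m["R"].T@m["t"],d
def onz(m,px,z):
    o,d=ray(m,px); return o+d*((z-o[2])/d[:,2])[:,None]
def rect(P):
    r=cv2.minAreaRect((P[:,:2]*1000).astype(np.float32)); return [round(float(x),1) for x in (*r[0],*r[1],r[2])]
E
python3 - <<'E'
from h import *
im=cv2.imread("pics/top0.png"); m=camera_model("top")
g=cv2.cvtColor(im,cv2.COLOR_BGR2GRAY); hsv=cv2.cvtColor(im,cv2.COLOR_BGR2HSV)
for n,p in dict(pan=(292,200),panfl=(330,230),dish=(215,230),dishrim=(215,193),tray=(400,205),bench=(370,330),bench2=(270,180),handle=(440,251)).items(): print(n,hsv[p[1],p[0]],im[p[1],p[0]])
c=im[130:290,170:490]; cv2.imwrite("pics/crop1.png",cv2.resize(c,None,fx=2.5,fy=2.5,interpolation=cv2.INTER_CUBIC))
# adapters, caps
k=(g<50).astype(np.uint8); k[:, :290]=0;k[:,355:]=0;k[:150]=0;k[250:]=0
n,l,s,ce=cv2.connectedComponentsWithStats(k)
for i in range(1,n):
    if s[i,4]>8: 
        z=.019 if s[i,4]>60 else .009
        ys,xs=np.nonzero(l==i); print(s[i],rect(onz(m,np.c_[xs,ys],z)))
E
```

```text
pan [  0   4 114] [112 112 114]
panfl [150   2 111] [111 110 111]
dish [  8   8 127] [123 124 127]
dishrim [ 14  29 115] [102 108 115]
tray [ 18  10 128] [123 126 128]
bench [15 44 69] [57 63 69]
bench2 [ 16  27 121] [108 115 121]
handle [165  12  41] [40 39 41]
[295 150  50   3  90] [709.7, 9.6, 6.1, 148.2, 1.3]
[323 157  19  10 163] [678.5, -28.9, 27.4, 54.3, 1.3]
[307 161   3   4   9] [675.5, 43.9, 9.2, 6.1, 1.4]
[299 174  19  10 155] [625.2, 42.3, 27.3, 54.1, 1.2]
[331 177   3   4  10] [628.1, -30.1, 9.2, 6.1, 1.1]
[301 190  18  10 150] [577.1, 36.6, 27.1, 51.0, 1.2]
```

View pics/crop1.png

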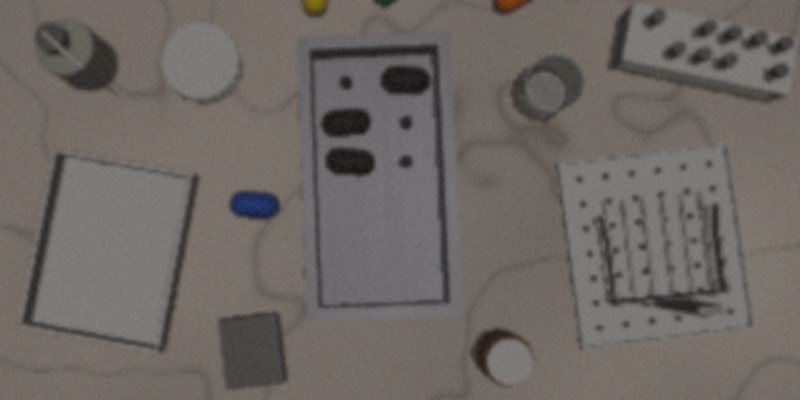

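Run:
```python
from h import *
im=cv2.imread("pics/top0.png"); m=camera_model("top")
hsv=cv2.cvtColor(cv2.GaussianBlur(im,(3,3),0),cv2.COLOR_BGR2HSV)
k=((hsv[...,1]<20)&(hsv[...,2]>85)).astype(np.uint8)
def blob(x0,x1,y0,y1,z,close=3):
    q=np.zeros_like(k);q[y0:y1,x0:x1]=k[y0:y1,x0:x1]
    q=cv2.morphologyEx(q,cv2.MORPH_CLOSE,np.ones((close,close)));q=cv2.morphologyEx(q,cv2.MORPH_OPEN,np.ones((3,3)))
    c=max(cv2.findContours(q,0,2)[0],key=cv2.contourArea); h=cv2.convexHull(c).reshape(-1,2).astype(float)
    r=cv2.minAreaRect(h.astype(np.float32)); print("px",r)
    return rect(onz(m,h,z))
print("pan",blob(280,362,138,265,.065,9),"expect 336x186")
print("dish",blob(175,255,185,275,.045,5),"215x170")
print("tray",blob(390,475,180,275,.010,11),"~220x204+")
print("C",-m["R"].T@m["t"])
# handle: dark pixels on tray
s=cv2.imread("pics/scene0.png"); 
cv2.imwrite("pics/crop2.png",np.hstack([cv2.resize(s[60:180,230:360],(520,480),interpolation=cv2.INTER_CUBIC),cv2.resize(im[235:265,400:470],(280,120),interpolation=cv2.INTER_CUBIC)[:120].repeat(4,0)[:480]]) )
```

```text
px ((321.132568359375, 200.1819610595703), (114.52562713623047, 63.52820587158203), 87.61405944824219)
pan [559.0, 1.0, 331.3, 181.8, 3.5] expect 336x186
px ((211.88539123535156, 229.7485809326172), (56.882850646972656, 72.20563507080078), 10.713123321533203)
dish [465.4, 318.6, 167.5, 209.7, 81.4] 215x170
px ((431.81005859375, 227.82533264160156), (75.46546936035156, 70.11284637451172), 82.40535736083984)
tray [485.5, -333.8, 225.7, 212.5, 8.4] ~220x204+
C [ 0.47034807 -0.00508014  1.23924047]
```

View pics/crop2.png

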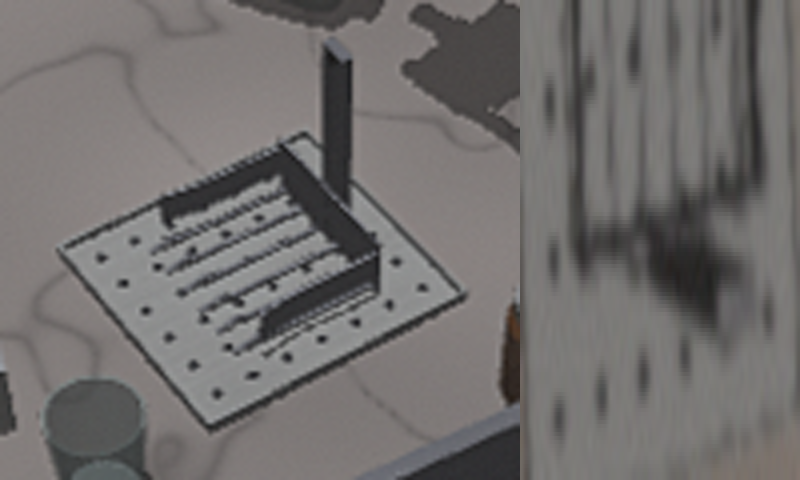

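Run:
```python
from h import *
mt,ms=camera_model("top"),camera_model("scene")
print(onz(mt,[(455,253)],.184),onz(ms,[(314,72.5)],.184))
# tray corners from scene crop (rim z=.010)
for n,p in dict(left=(60,250),front=(210,430),right=(465,295),back=(305,133)).items():
    print(n,onz(ms,[(230+p[0]/4,60+p[1]/4)],.010)[0].round(4))
# back wall outer bottom corners / top corners of scoop
print("bw top",onz(ms,[(230+280/4,60+145/4),(230+378/4,60+253/4)],.054).round(4))
m=camera_model("wrist");print(m["intrinsics"],m["R"],-m["R"].T@m["t"])
```

```text
[[ 0.41942988 -0.34750487  0.184     ]] [[ 0.41650811 -0.34380357  0.184     ]]
left [ 0.6092 -0.4148  0.01  ]
front [ 0.5804 -0.209   0.01  ]
right [ 0.3593 -0.2426  0.01  ]
back [ 0.3898 -0.448   0.01  ]
bw top [[ 0.433  -0.402   0.054 ]
 [ 0.4178 -0.2713  0.054 ]]
[[335.46847196   0.         319.53231855]
 [  0.         335.46847196 199.79796519]
 [  0.           0.           1.        ]] [[ 0.38418138 -0.92325544 -0.0020138 ]
 [-0.88887157 -0.37046167  0.26956537]
 [-0.24962373 -0.10177199 -0.96297999]] [ 0.27541179 -0.48101374  0.37351961]
```

>>> move_arm(
  motion=[
    {"travel": [0.6, 0.5, 0.2], "yaw": 0.12},
    {"travel": [1.3, 1, 0.5], "yaw": 0.24},
    {"travel": [2, 1.5, 0.8], "yaw": 0.36},
    {"travel": [2.7, 2, 1.1], "yaw": 0.48},
    {"travel": [3.4, 2.5, 1.4], "yaw": 0.6},
    {"travel": [4.1, 3, 1.6], "yaw": 0.72},
    {"travel": [4.8, 3.6, 1.8], "yaw": 0.84},
    {"travel": [5.2, 4, 2], "yaw": 0.96},
  ],
  gripper=1,
)

```text
t: 0.77
ee_pos: [0.4216, -0.3456, 0.3114]
tool_rot: [-0.0, 0.777, 0.63, 0.0]
ft_force: [-0.0, -0.4, 0.1]
gripper_width: 0.0853
finger_force: 0.0
```

>>> move_arm(
  motion=[
    {"travel": [0, 0, 0], "yaw": 0.12},
    {"travel": [0, 0, 0], "yaw": 0.24},
    {"travel": [0, 0, 0], "yaw": 0.33},
    {"travel": [0, 0, 0], "yaw": 0.33},
    {"travel": [0, 0, 0], "yaw": 0.33},
    {"travel": [0, 0, 0], "yaw": 0.33},
    {"travel": [0, 0, 0], "yaw": 0.33},
    {"travel": [0, 0, 0], "yaw": 0.33},
  ],
)

```text
t: 1.43
ee_pos: [0.4195, -0.3477, 0.3112]
tool_rot: [-0.0, 0.666, 0.746, 0.0]
ft_force: [-0.0, -0.3, 0.1]
gripper_width: 0.0857
finger_force: 0.0
```

Run:
```python
from h import *
import pickle
s=ctrl.sense();print(s["t"],s["ee_pos"],s["tool_rot"],s["qpos"])
m=camera_model("wrist");im=snapshot("wrist");pickle.dump(m,open("pics/w1.pkl","wb"));cv2.imwrite("pics/w1.png",im[:,:,::-1])
```

```text
1.4333 [ 0.41946073 -0.3477215   0.31120155] [-9.38709957e-05  6.66290515e-01  7.45692256e-01  1.46757458e-05] [-7.77618250e-01  2.70851814e-01  1.56055333e+00  2.09409617e-05
  1.31037645e+00 -8.89973742e-01]
```

View pics/w1.png

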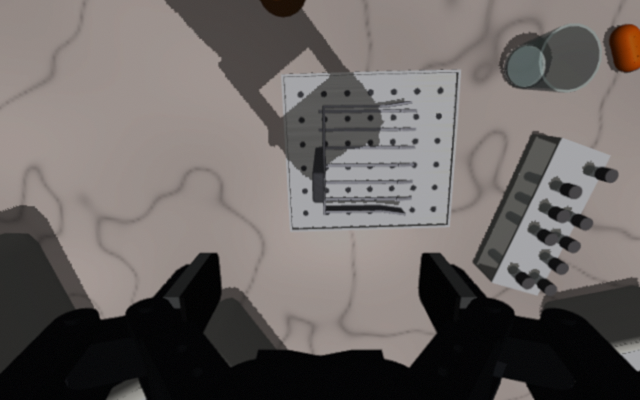

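```bash
cat >> h.py <<'E'
def proj(m,P): return cv2.projectPoints(np.array(P,float).reshape(-1,3),cv2.Rodrigues(m["R"])[0],m["t"],m["intrinsics"],m["dist"])[0].reshape(-1,2)
E
python3 - <<'E'
from h import *
import pickle
m=pickle.load(open("pics/w1.pkl","rb"))
print(proj(m,[(.418,-.3455,.184),(.418,-.3455,.004)]),-m["R"].T@m["t"])
g=cv2.imread("pics/w1.png",0)
k=np.zeros_like(g);k[140:220,308:332]=(g[140:220,308:332]<60)
ys,xs=np.nonzero(k);
for y in range(140,216,5): 
    r=g[y,300:345]; print(y,''.join('#' if v<60 else '+' if v<90 else '.' for v in r))
# tray corners at z .01
print(onz(m,[(283,73),(460,70),(449,226),(292,229)],.010).round(4))
E
```

```text
[[317.14728705 189.05160114]
 [318.02947846 157.19383559]] [ 0.41250119 -0.27951919  0.45393882]
140 ++++++++++++++++++++++####+++++++++++++++++++
145 #####+++++++++++++++++######+++++++++++++++++
150 +++++++++++++++##########++++++++++++++++++++
155 ++++++++++++++###########+++++++++++++.......
160 ++++++++++++++############+++++..............
165 +++++++++++++#############++.................
170 .+####+++++++#############...................
175 ......++++++#############....................
180 ............+###########++...................
185 ............+###########+....................
190 ...####.....+###############+................
195 .............###########+....................
200 .............+#########++.............++.....
205 .........................................++++
210 .........................+############+++++++
215 .............................................
[[ 0.3627 -0.2442  0.01  ]
 [ 0.583  -0.2147  0.01  ]
 [ 0.6128 -0.4206  0.01  ]
 [ 0.3927 -0.4496  0.01  ]]
```

>>> move_arm(
  motion=[
    {"travel": [0, 0.07, -0.8], "yaw": 0},
    {"travel": [0, 0.07, -1.7], "yaw": 0},
    {"travel": [0, 0.07, -2.6], "yaw": 0},
    {"travel": [0, 0.07, -3.4], "yaw": 0},
    {"travel": [0, 0.07, -4.1], "yaw": 0},
    {"travel": [0, 0.07, -4.58], "yaw": 0},
    {"travel": [0, 0.07, -4.58], "yaw": 0},
    {"travel": [0, 0.07, -4.58], "yaw": 0},
  ],
)

```text
t: 2.15
ee_pos: [0.4195, -0.3448, 0.128]
tool_rot: [-0.001, 0.666, 0.746, 0.0]
ft_force: [0.3, -1.1, 0.7]
gripper_width: 0.0856
finger_force: 0.0
```

>>> move_arm(
  motion=[
    {"travel": [0, 0, 0], "yaw": 0},
    {"travel": [0, 0, 0], "yaw": 0},
    {"travel": [0, 0, 0], "yaw": 0},
    {"travel": [0, 0, 0], "yaw": 0},
    {"travel": [0, 0, 0], "yaw": 0},
    {"travel": [0, 0, 0], "yaw": 0},
    {"travel": [0, 0, 0], "yaw": 0},
    {"travel": [0, 0, 0], "yaw": 0},
  ],
  gripper=0,
  newtons=100,
)

```text
t: 2.82
ee_pos: [0.4195, -0.3449, 0.1283]
tool_rot: [0.0, 0.666, 0.746, -0.0]
ft_force: [-0.8, -0.5, 3.6]
gripper_width: 0.0087
finger_force: 97.8
```

```bash
cat > pan.py <<'E'
from h import *
m=camera_model("top")
im=cv2.imread("pics/top0.png").astype(float); g=im.mean(2)
L={}
for n,x0,d in (("left",292,1),("right",351,-1)):
    P=[]
    for y in range(165,240):
        xs=x0+(y-200)*0.04+d*np.arange(0,12,.25)
        v=cv2.remap(g.astype(np.float32),xs.astype(np.float32)[None],np.full((1,len(xs)),y,np.float32),1)[0]
        i=np.argmin(v); 
        if v[i]<95:
            # half crossing outside the minimum
            h=(v[:max(i,1)].max()+v[i])/2; j=i
            while j>0 and v[j]<h:j-=1
            P.append((xs[j],y))
    W=onz(m,P,.065); a=np.polyfit(W[:,0],W[:,1],1); r=W[:,1]-np.polyval(a,W[:,0]); ok=abs(r)<2*r.std(); a=np.polyfit(W[ok,0],W[ok,1],1)
    L[n]=a; print(n,len(P),"yaw",np.degrees(np.arctan(a[0])).round(2),"y at .56",np.polyval(a,.56).round(4),r[ok].std().round(4))
for n,y0,d in (("far",147,1),("near",253,-1)):
    P=[]
    for x in range(303,342):
        ys=y0-1+d*np.arange(0,9,.25)
        v=cv2.remap(g.astype(np.float32),np.full((1,len(ys)),x,np.float32),ys.astype(np.float32)[None],1)[0]
        i=np.argmin(v)
        h=(v[:max(i,1)].max()+v[i])/2; j=i
        while j>0 and v[j]<h:j-=1
        P.append((x,ys[j]))
    W=onz(m,P,.065); a=np.polyfit(W[:,1],W[:,0],1); print(n,"yaw",-np.degrees(np.arctan(a[0])).round(2),"x at y=0",a[1].round(4),(W[:,0]-np.polyval(a,W[:,1])).std().round(4))
E
python3 pan.py
```

```text
left 75 yaw 0.55 y at .56 0.0731 0.0066
right 75 yaw 3.58 y at .56 -0.0746 0.0008
far yaw 3.47 x at y=0 0.7094 0.0004
near yaw 2.24 x at y=0 0.4097 0.0004
```

>>> move_arm(
  motion=[
    {"travel": [0, 0, 0.5], "yaw": 0},
    {"travel": [0, 0, 1.2], "yaw": 0},
    {"travel": [0, 0, 2], "yaw": 0},
    {"travel": [0, 0, 2.8], "yaw": 0},
    {"travel": [0, 0, 3.5], "yaw": 0},
    {"travel": [0, 0, 3.8], "yaw": 0},
    {"travel": [0, 0, 4], "yaw": 0},
    {"travel": [0, 0, 4], "yaw": 0},
  ],
)

```text
t: 3.48
ee_pos: [0.4198, -0.345, 0.289]
tool_rot: [0.001, 0.666, 0.746, -0.0]
ft_force: [0.6, 0.4, -3.4]
gripper_width: 0.0088
finger_force: 98.0
```

>>> move_arm(
  motion=[
    {"travel": [0, 0.7, 0], "yaw": -0.01},
    {"travel": [0, 1.6, 0], "yaw": -0.02},
    {"travel": [0, 2.6, 0], "yaw": -0.03},
    {"travel": [0, 3.6, 0], "yaw": -0.04},
    {"travel": [0, 4.6, 0], "yaw": -0.052},
    {"travel": [0, 5.6, 0], "yaw": -0.052},
    {"travel": [0, 6.5, 0], "yaw": -0.052},
    {"travel": [0, 7.2, 0], "yaw": -0.052},
  ],
)

```text
t: 4.15
ee_pos: [0.4184, -0.0543, 0.2867]
tool_rot: [-0.001, 0.685, 0.729, -0.0]
ft_force: [1.8, -1.0, -3.0]
gripper_width: 0.0087
finger_force: 97.9
```

>>> move_arm(
  motion=[
    {"travel": [0, 0.6, 0], "yaw": 0},
    {"travel": [0, 1, 0], "yaw": 0},
    {"travel": [0, 1.23, 0], "yaw": 0},
    {"travel": [0, 1.23, 0], "yaw": 0},
    {"travel": [0, 1.23, 0], "yaw": 0},
    {"travel": [0, 1.23, 0], "yaw": 0},
    {"travel": [0, 1.23, 0], "yaw": 0},
    {"travel": [0, 1.23, 0], "yaw": 0},
  ],
)

```text
t: 4.82
ee_pos: [0.4196, -0.0084, 0.288]
tool_rot: [-0.0, 0.685, 0.728, -0.0]
ft_force: [-0.3, -0.3, -3.9]
gripper_width: 0.0091
finger_force: 97.8
```

```bash
sed -i 's/range(165,240)/range(203,245)/' pan.py; python3 pan.py
python3 - <<'E'
from h import *
s=ctrl.sense();print(s["t"],s["ee_pos"],s["tool_rot"],s["ft_force"])
a=snapshot("top")[:,:,::-1];b=snapshot("scene")[:,:,::-1];cv2.imwrite("pics/top2.png",a);cv2.imwrite("pics/scene2.png",b)
cv2.imwrite("pics/c2.png",np.vstack([cv2.resize(a[130:280,240:400],(640,600))[:300*2],][:1]))
cv2.imwrite("pics/c2.png",np.hstack([cv2.resize(a[130:280,250:390],(420,450),interpolation=2),cv2.resize(b[100:290,230:400],(380,425),interpolation=2)[:450] if 0 else cv2.copyMakeBorder(cv2.resize(b[90:290,240:400],(360,450),interpolation=2),0,0,0,0,0)]))
E
```

```text
left 42 yaw 3.84 y at .56 0.0784 0.0003
right 42 yaw 3.65 y at .56 -0.0745 0.0004
far yaw 3.47 x at y=0 0.7094 0.0004
near yaw 2.24 x at y=0 0.4097 0.0004
4.8167 [ 0.41957661 -0.00842375  0.2879608 ] [-3.86582676e-05  6.85295831e-01  7.28264794e-01 -1.14056382e-04] [-0.32155855 -0.28331733 -3.87358235]
```

View pics/c2.png

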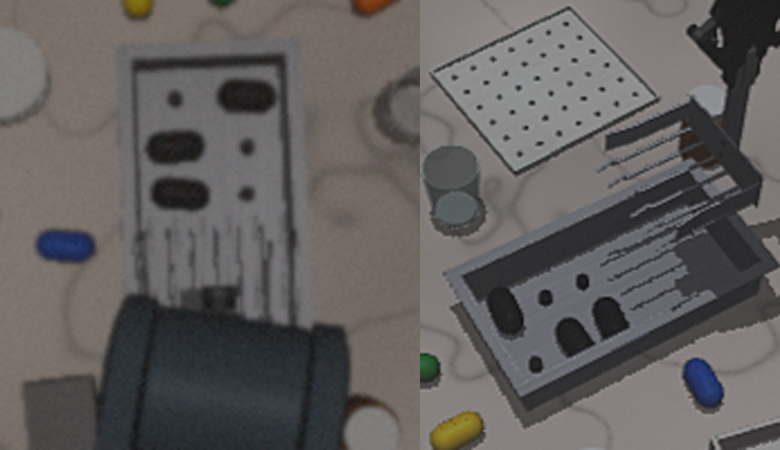

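Run:
```python
from h import *
m=camera_model("top");g=cv2.imread("pics/top2.png").astype(float).mean(2).astype(np.float32)
c,s=np.cos(.0607),np.sin(.0607);tcp=np.array([.4196,-.0084])
ys=np.arange(-.085,.085,.0005)
prof=[]
for x in np.arange(.105,.122,.001):   # along scoop from handle
    P=np.array([[tcp[0]+c*x-s*y,tcp[1]+s*x+c*y,.1655] for y in ys]);q=proj(m,P).astype(np.float32)
    prof.append(cv2.remap(g,q[:,0][None],q[:,1][None],1)[0])
p=np.mean(prof,0)
h=cv2.GaussianBlur(p[None],(1,1),0)[0]
best=[]
for off in np.arange(-.008,.0081,.0005):
    best.append((np.mean([np.interp(t+off,ys,p) for t in (-.060,-.036,-.012,.012,.036,.060)]),off))
print(sorted(best)[:5])
mins=[(round(ys[i]*1000,1),round(float(p[i]))) for i in range(2,len(p)-2) if p[i]==p[i-8:i+9].min() ];print(mins)
```

```text
[(np.float64(96.21320215861014), np.float64(-0.0024999999999999953)), (np.float64(96.23950068155936), np.float64(-0.0029999999999999957)), (np.float64(96.28508694966648), np.float64(-0.003499999999999996)), (np.float64(96.2869338989259), np.float64(-0.001999999999999995)), (np.float64(96.42880884806324), np.float64(-0.0014999999999999944))]Traceback (most recent call last):
  File "<stdin>", line 15, in <module>
    return umr_minimum(a, axis, None, out, keepdims, initial, where)
ValueError: zero-size array to reduction operation minimum which has no identity
```

>>> move_arm(
  motion=[
    {"travel": [0, 0.11, -0.5], "yaw": 0.003},
    {"travel": [0, 0.11, -1.1], "yaw": 0.003},
    {"travel": [0, 0.11, -1.7], "yaw": 0.003},
    {"travel": [0, 0.11, -2.3], "yaw": 0.003},
    {"travel": [0, 0.11, -2.8], "yaw": 0.003},
    {"travel": [0, 0.11, -3.2], "yaw": 0.003},
    {"travel": [0, 0.11, -3.5], "yaw": 0.003},
    {"travel": [0, 0.11, -3.5], "yaw": 0.003},
  ],
)

```text
t: 5.58
ee_pos: [0.4197, -0.0042, 0.147]
tool_rot: [0.0, 0.684, 0.729, -0.0]
ft_force: [1.8, -4.8, -5.8]
gripper_width: 0.0089
finger_force: 104.0
```

>>> move_arm(
  motion=[
    {"travel": [0, 0, -0.1], "yaw": 0},
    {"travel": [0, 0, -0.2], "yaw": 0},
    {"travel": [0, 0, -0.3], "yaw": 0},
    {"travel": [0, 0, -0.4], "yaw": 0},
    {"travel": [0, 0, -0.45], "yaw": 0},
    {"travel": [0, 0, -0.48], "yaw": 0},
    {"travel": [0, 0, -0.48], "yaw": 0},
    {"travel": [0, 0, -0.48], "yaw": 0},
  ],
)

```text
t: 6.25
ee_pos: [0.4205, -0.004, 0.1293]
tool_rot: [0.001, 0.684, 0.729, 0.0]
ft_force: [2.3, -4.5, -3.3]
gripper_width: 0.0089
finger_force: 104.2
```

>>> move_arm(
  motion=[
    {"travel": [0, -0.02, 0], "yaw": 0},
    {"travel": [0, -0.04, 0], "yaw": 0},
    {"travel": [0, -0.05, 0], "yaw": 0},
    {"travel": [0, -0.05, 0], "yaw": 0},
    {"travel": [0, -0.05, 0], "yaw": 0},
    {"travel": [0, -0.05, 0], "yaw": 0},
    {"travel": [0, -0.05, 0], "yaw": 0},
    {"travel": [0, -0.05, 0], "yaw": 0},
  ],
)

```text
t: 6.92
ee_pos: [0.4198, -0.0053, 0.129]
tool_rot: [0.0, 0.684, 0.73, 0.0]
ft_force: [1.1, -3.9, -1.0]
gripper_width: 0.009
finger_force: 104.3
```

Run:
```python
from h import *
s=ctrl.sense();print(s["t"],s["ee_pos"],s["tool_rot"],s["ft_force"],s["torque"])
```

```text
6.9167 [ 0.41975627 -0.00531112  0.12901053] [2.26436497e-04 6.83749065e-01 7.29717172e-01 1.16918263e-04] [ 1.13441602 -3.88058799 -0.95644933] [-0.99511468 -0.51038171 -0.51894535]
```

>>> move_arm(
  motion=[
    {"travel": [0, 0, 0], "yaw": -0.01},
    {"travel": [0, -0.01, 0], "yaw": -0.02},
    {"travel": [0, -0.01, 0], "yaw": -0.025},
    {"travel": [0, -0.01, 0], "yaw": -0.025},
    {"travel": [0, -0.01, 0], "yaw": -0.025},
    {"travel": [0, -0.01, 0], "yaw": -0.025},
    {"travel": [0, -0.01, 0], "yaw": -0.025},
    {"travel": [0, -0.01, 0], "yaw": -0.025},
  ],
)

```text
t: 7.58
ee_pos: [0.4196, -0.0055, 0.129]
tool_rot: [-0.0, 0.693, 0.721, 0.0]
ft_force: [-0.5, 2.3, 5.4]
gripper_width: 0.0087
finger_force: 104.8
```

Run:
```python
from h import *
s=ctrl.sense();print(s["t"],s["ee_pos"],s["tool_rot"],s["ft_force"],s["torque"])
```

```text
7.5833 [ 0.41960981 -0.00552579  0.12900576] [-4.13008019e-05  6.92774218e-01  7.21154539e-01  1.13576408e-04] [-0.51310546  2.2973355   5.41798395] [ 0.2183124  -0.25047658  0.06671638]
```

>>> move_arm(
  motion=[
    {"travel": [0.5, 0.03, 0.01], "yaw": 0.008},
    {"travel": [1.3, 0.08, 0.01], "yaw": 0.008},
    {"travel": [2.2, 0.14, 0.01], "yaw": 0.008},
    {"travel": [3.1, 0.2, 0.01], "yaw": 0.008},
    {"travel": [3.75, 0.235, 0.01], "yaw": 0.008},
    {"travel": [3.85, 0.24, 0.01], "yaw": 0.008},
    {"travel": [3.85, 0.24, 0.01], "yaw": 0.008},
    {"travel": [3.85, 0.24, 0.01], "yaw": 0.008},
  ],
)

```text
t: 8.25
ee_pos: [0.5722, 0.0042, 0.1278]
tool_rot: [-0.002, 0.69, 0.724, -0.001]
ft_force: [-0.7, 0.7, -4.7]
gripper_width: 0.0087
finger_force: 104.4
```

```bash
python3 - <<'E'
from h import *
s=ctrl.sense();print(s["t"],s["ee_pos"],s["tool_rot"],s["ft_force"],s["torque"])
a=snapshot("top")[:,:,::-1];b=snapshot("scene")[:,:,::-1];cv2.imwrite("pics/top3.png",a);cv2.imwrite("pics/scene3.png",b)
cv2.imwrite("pics/c3.png",np.hstack([cv2.resize(a[135:215,275:365],(450,400),interpolation=2),cv2.resize(b[190:270,240:330],(450,400),interpolation=2)])[:,:])
E
python3 -c "
import cv2;i=cv2.imread('pics/c3.png');cv2.imwrite('pics/c3.png',cv2.resize(i,(800,356)))"
```

```text
8.25 [0.57223001 0.00419982 0.12778589] [-0.00173247  0.68982415  0.72397359 -0.00137238] [-0.74177981  0.68786437 -4.73205654] [0.11630051 0.4827285  0.05388361]
```

View pics/c3.png

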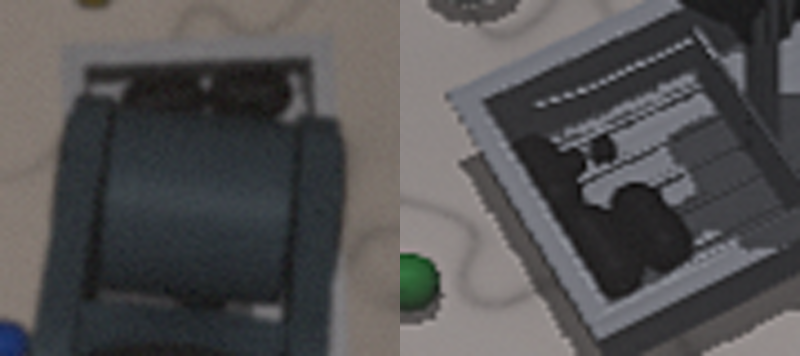

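The two front adapters lie side by side against the far wall at scene-crop (560,190) and (620,230). The third is behind them, and two caps are visible. The tips are about 8 mm short of the wall, so I'm closing the gap.

>>> move_arm(
  motion=[
    {"travel": [0.07, 0.005, 0], "yaw": 0},
    {"travel": [0.14, 0.01, 0], "yaw": 0},
    {"travel": [0.2, 0.013, 0], "yaw": 0},
    {"travel": [0.25, 0.016, 0], "yaw": 0},
    {"travel": [0.28, 0.018, 0], "yaw": 0},
    {"travel": [0.31, 0.02, 0], "yaw": 0},
    {"travel": [0.31, 0.02, 0], "yaw": 0},
    {"travel": [0.31, 0.02, 0], "yaw": 0},
  ],
)

```text
t: 9.02
ee_pos: [0.5842, 0.0046, 0.1286]
tool_rot: [-0.002, 0.69, 0.724, -0.002]
ft_force: [-8.8, -1.3, -3.1]
gripper_width: 0.0088
finger_force: 104.9
```

Run:
```python
from h import *
s=ctrl.sense();print(s["t"],s["ee_pos"],s["tool_rot"],s["ft_force"],s["torque"])
b=snapshot("scene")[:,:,::-1];cv2.imwrite("pics/scene4.png",b)
g=cv2.resize(b[180:280,230:350],(720,600),interpolation=2);cv2.imwrite("pics/c4.png",g)
```

```text
9.0167 [0.58418819 0.00456719 0.1286492 ] [-0.00177859  0.68968359  0.72410604 -0.00195473] [-8.80469355 -1.33531299 -3.09436734] [-0.27338821  2.57744841  0.2434894 ]
```

View pics/c4.png

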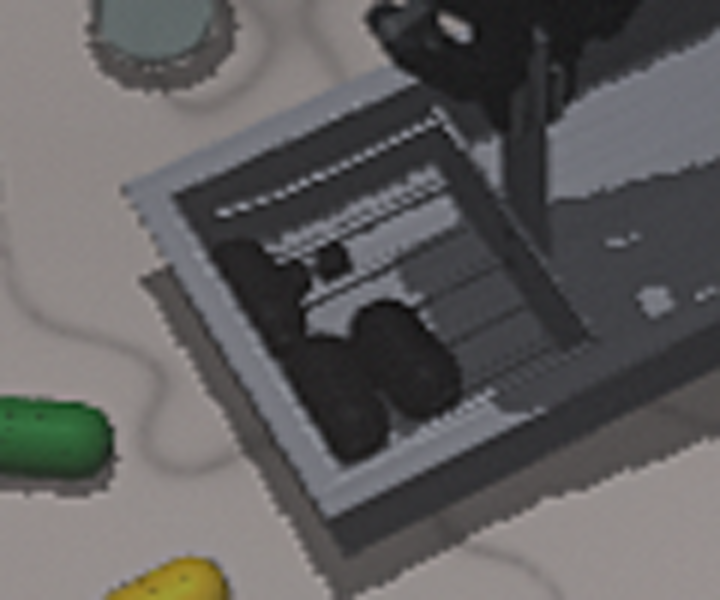

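The third adapter is well inside at (410,360). The front two rest on the hump and lean on the wall, at (265,290) and (340,400). I'll regrip across the handle's width, which makes a hinge, and rock the scoop nose-up about its heel so they roll in.

>>> move_arm(
  motion=[
    {"travel": [0, 0, 0], "yaw": 0},
    {"travel": [0, 0, 0], "yaw": 0},
    {"travel": [0, 0, 0], "yaw": 0},
    {"travel": [0, 0, 0], "yaw": 0},
    {"travel": [0, 0, 0.3], "yaw": 0},
    {"travel": [0, 0, 0.9], "yaw": 0},
    {"travel": [0, 0, 1.6], "yaw": 0},
    {"travel": [0, 0, 1.75], "yaw": 0},
  ],
  gripper=1,
)

```text
t: 9.73
ee_pos: [0.588, 0.0047, 0.2047]
tool_rot: [0.003, 0.69, 0.724, 0.002]
ft_force: [0.4, 0.1, 0.6]
gripper_width: 0.0856
finger_force: 0.0
```

>>> move_arm(
  motion=[
    {"travel": [0, 0, 0.1], "yaw": -0.12},
    {"travel": [0, 0, 0.2], "yaw": -0.24},
    {"travel": [0, 0, 0.2], "yaw": -0.36},
    {"travel": [0, 0, 0.2], "yaw": -0.48},
    {"travel": [0, 0, 0.2], "yaw": -0.6},
    {"travel": [0, 0, 0.2], "yaw": -0.72},
    {"travel": [0, 0, 0.2], "yaw": -0.84},
    {"travel": [0, 0, 0.2], "yaw": -0.96},
  ],
)

```text
t: 10.4
ee_pos: [0.5862, 0.0047, 0.2081]
tool_rot: [0.0, 0.947, 0.321, 0.001]
ft_force: [0.6, -0.3, -0.1]
gripper_width: 0.0851
finger_force: 0.0
```

>>> move_arm(
  motion=[
    {"travel": [0, 0, 0], "yaw": -0.12},
    {"travel": [0, 0, 0], "yaw": -0.24},
    {"travel": [0, 0, 0], "yaw": -0.36},
    {"travel": [0, 0, 0], "yaw": -0.48},
    {"travel": [0, 0, 0], "yaw": -0.6},
    {"travel": [0, 0, 0], "yaw": -0.6},
    {"travel": [0, 0, 0], "yaw": -0.6},
    {"travel": [0, 0, 0], "yaw": -0.6},
  ],
)

```text
t: 11.07
ee_pos: [0.5861, 0.0047, 0.2077]
tool_rot: [0.0, 1.0, 0.031, 0.0]
ft_force: [0.4, 0.2, -0.0]
gripper_width: 0.0853
finger_force: 0.0
```

Run:
```python
from h import *
import pickle
s=ctrl.sense();print(s["t"],s["ee_pos"],s["tool_rot"],s["ft_force"],s["qpos"])
m=camera_model("wrist");a=snapshot("wrist")[:,:,::-1];pickle.dump(m,open("pics/w5.pkl","wb"));b=snapshot("scene")[:,:,::-1];cv2.imwrite("pics/scene5.png",b);cv2.imwrite("pics/w5.png",a)
c=np.vstack([cv2.resize(a,(480,300)),cv2.resize(b[180:280,230:390],(480,300),interpolation=2)]);cv2.imwrite("pics/c5.png",c)
print(proj(m,[(.584,.0046,.183)]))
```

```text
11.0667 [0.58608524 0.00471493 0.20768464] [3.52139443e-05 9.99507667e-01 3.13740943e-02 2.96298378e-04] [ 0.4000056   0.16378939 -0.03305848] [-7.13720826e-02  4.39965607e-01  1.58064991e+00 -1.03007504e-05
  1.12038044e+00  1.43667024e+00]
[[320.22161906 243.35095966]]
```

View pics/c5.png

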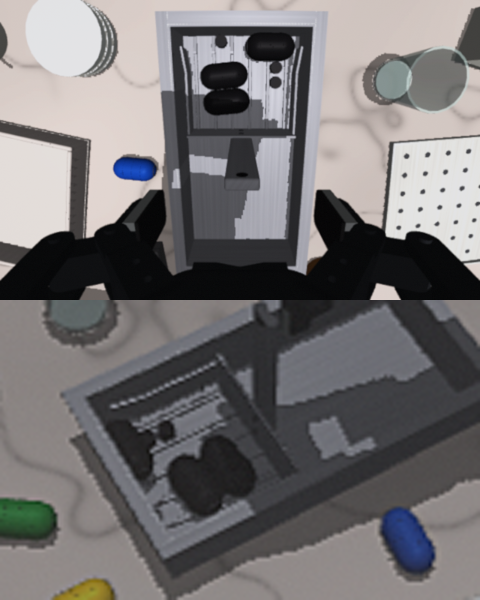

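The left front adapter has rolled back into the scoop (wrist 224,75). Only the right one, at (270,47), still leans on the wall. I'll grip across the handle's width now.

>>> move_arm(
  motion=[
    {"travel": [-0.05, -0.03, -0.3], "yaw": 0},
    {"travel": [-0.05, -0.03, -0.8], "yaw": 0},
    {"travel": [-0.05, -0.03, -1.3], "yaw": 0},
    {"travel": [-0.05, -0.03, -1.8], "yaw": 0},
    {"travel": [-0.05, -0.03, -1.99], "yaw": 0},
    {"travel": [-0.05, -0.03, -1.99], "yaw": 0},
    {"travel": [-0.05, -0.03, -1.99], "yaw": 0},
    {"travel": [-0.05, -0.03, -1.99], "yaw": 0},
  ],
)

```text
t: 11.83
ee_pos: [0.5846, 0.0035, 0.1289]
tool_rot: [0.0, 1.0, 0.03, 0.001]
ft_force: [-0.5, -0.0, -0.2]
gripper_width: 0.0852
finger_force: 0.0
```

>>> move_arm(
  motion=[
    {"travel": [0, 0, 0], "yaw": 0},
    {"travel": [0, 0, 0], "yaw": 0},
    {"travel": [0, 0, 0], "yaw": 0},
    {"travel": [0, 0, 0], "yaw": 0},
    {"travel": [0, 0, 0], "yaw": 0},
    {"travel": [0, 0, 0], "yaw": 0},
    {"travel": [0, 0, 0], "yaw": 0},
    {"travel": [0, 0, 0], "yaw": 0},
  ],
  gripper=0,
  newtons=20,
)

```text
t: 12.5
ee_pos: [0.584, 0.0035, 0.1278]
tool_rot: [0.0, 1.0, 0.029, 0.0]
ft_force: [-1.6, -1.5, 2.2]
gripper_width: 0.0254
finger_force: 25.8
```

>>> move_arm(
  motion=[
    {"travel": [0.02, 0, -0.02], "yaw": 0},
    {"travel": [0.05, 0.003, -0.03], "yaw": 0},
    {"travel": [0.08, 0.005, -0.04], "yaw": 0},
    {"travel": [0.1, 0.006, -0.04], "yaw": 0},
    {"travel": [0.1, 0.006, -0.04], "yaw": 0},
    {"travel": [0.1, 0.006, -0.04], "yaw": 0},
    {"travel": [0.1, 0.006, -0.04], "yaw": 0},
    {"travel": [0.1, 0.006, -0.04], "yaw": 0},
  ],
)

```text
t: 13.17
ee_pos: [0.586, 0.0035, 0.1276]
tool_rot: [0.0, 1.0, 0.03, -0.002]
ft_force: [-21.1, -2.5, 27.9]
gripper_width: 0.0253
finger_force: 28.7
```

Run:
```python
from h import *
s=ctrl.sense();print(s["t"],s["ee_pos"],s["tool_rot"],s["ft_force"],s["torque"],s["gripper_width"])
```

```text
13.1667 [0.58597001 0.00353569 0.12762107] [ 1.87774008e-04  9.99559515e-01  2.95857646e-02 -2.32861782e-03] [-21.12627446  -2.48103853  27.86357887] [-0.43943799  3.36925115 -0.02676605] 0.025284780372983404
```

>>> move_arm(
  motion=[
    {"travel": [-0.1, -0.006, 0], "yaw": 0},
    {"travel": [-0.2, -0.012, 0], "yaw": 0},
    {"travel": [-0.3, -0.018, 0], "yaw": 0},
    {"travel": [-0.4, -0.025, -0.01], "yaw": 0},
    {"travel": [-0.5, -0.03, -0.02], "yaw": 0},
    {"travel": [-0.6, -0.037, -0.03], "yaw": 0},
    {"travel": [-0.7, -0.044, -0.035], "yaw": 0},
    {"travel": [-0.7, -0.044, -0.035], "yaw": 0},
  ],
)

```text
t: 13.83
ee_pos: [0.5594, 0.002, 0.1247]
tool_rot: [0.0, 1.0, 0.029, -0.0]
ft_force: [1.5, 0.4, 4.0]
gripper_width: 0.0254
finger_force: 26.2
```

Run:
```python
from h import *
import pickle
s=ctrl.sense();print(s["t"],s["ee_pos"],s["tool_rot"],s["ft_force"],s["torque"],s["gripper_width"])
a=snapshot("wrist")[:,:,::-1];b=snapshot("scene")[:,:,::-1];cv2.imwrite("pics/scene6.png",b);cv2.imwrite("pics/w6.png",a)
c=np.vstack([cv2.resize(a,(480,300)),cv2.resize(b[160:280,230:390],(400,300),interpolation=2)[:, :400].copy() if 0 else cv2.resize(b[180:280,230:390],(480,300),interpolation=2)]);cv2.imwrite("pics/c6.png",c)
```

```text
13.8333 [0.55939999 0.00196926 0.1246971 ] [ 1.75419384e-05  9.99567505e-01  2.94072622e-02 -1.26574092e-04] [1.47950577 0.37408416 3.99850787] [ 0.02367446 -0.317354    0.03843703] 0.025360367884992123
```

View pics/c6.png

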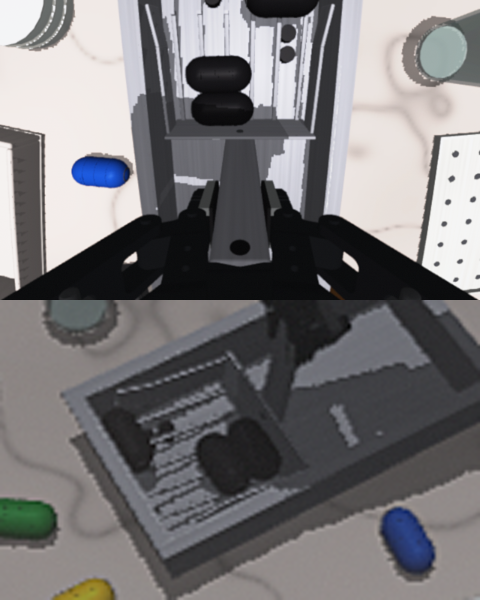

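The scoop is rocking nose-up about its heel (handle leaning back), and two adapters now lie against the back wall. Rocking further should bring in the third.

>>> move_arm(
  motion=[
    {"travel": [-0.1, -0.006, -0.015], "yaw": 0},
    {"travel": [-0.2, -0.012, -0.03], "yaw": 0},
    {"travel": [-0.3, -0.018, -0.05], "yaw": 0},
    {"travel": [-0.4, -0.025, -0.075], "yaw": 0},
    {"travel": [-0.5, -0.03, -0.1], "yaw": 0},
    {"travel": [-0.6, -0.037, -0.13], "yaw": 0},
    {"travel": [-0.7, -0.044, -0.16], "yaw": 0},
    {"travel": [-0.75, -0.047, -0.18], "yaw": 0},
  ],
)

```text
t: 14.6
ee_pos: [0.5293, 0.0002, 0.1173]
tool_rot: [-0.0, 1.0, 0.029, -0.0]
ft_force: [2.3, -0.7, 2.6]
gripper_width: 0.0254
finger_force: 26.0
```

```bash
cat > blobs.py <<'E'
from h import *
import sys,pickle
n=sys.argv[1]
s=ctrl.sense();print(s["t"],s["ee_pos"],s["ft_force"],s["torque"].round(2),s["gripper_width"])
mw=camera_model("wrist");a=snapshot("wrist")[:,:,::-1];b=snapshot("scene")[:,:,::-1]
cv2.imwrite(f"pics/w{n}.png",a);cv2.imwrite(f"pics/s{n}.png",b);pickle.dump(mw,open(f"pics/w{n}.pkl","wb"))
for nm,im,box,T in (("wrist",a,(160,480,0,250),22),("scene",b,(235,345,180,275),34)):
    g=im.max(2);k=np.zeros(g.shape,np.uint8);x0,x1,y0,y1=box;k[y0:y1,x0:x1]=g[y0:y1,x0:x1]<T
    k=cv2.morphologyEx(k,cv2.MORPH_OPEN,np.ones((3,3)))
    N,l,st,ce=cv2.connectedComponentsWithStats(k)
    for i in range(1,N):
        if st[i,4]>25: print(nm,st[i].tolist(),ce[i].round(0).tolist())
E
python3 blobs.py 7; python3 -c "
import cv2
for f,p in (('w6',[(292,100),(293,140),(370,12),(383,45),(300,215)]),('scene6',[(272,228),(303,233),(313,229),(284,223),(290,250)])):
    i=cv2.imread('pics/%s.png'%f)
    print([i[y,x].tolist() for x,y in p])"
```

```text
14.6 [5.29308088e-01 1.51527434e-04 1.17339417e-01] [ 2.25513523 -0.72060567  2.56930347] [ 0.11 -0.54  0.01] 0.025375630870979052
wrist [263, 35, 11, 3, 33] [268.0, 36.0]
wrist [242, 37, 96, 98, 1803] [296.0, 94.0]
wrist [241, 49, 5, 17, 58] [243.0, 57.0]
wrist [252, 99, 5, 10, 30] [254.0, 104.0]
wrist [287, 242, 4, 8, 26] [288.0, 245.0]
wrist [349, 242, 4, 8, 26] [351.0, 245.0]
scene [336, 180, 9, 17, 116] [341.0, 187.0]
[[49, 48, 49], [37, 33, 35], [18, 16, 17], [57, 53, 55], [67, 63, 63]]
[[40, 38, 41], [38, 36, 37], [35, 33, 35], [33, 30, 32], [87, 83, 82]]
```

```bash
cat > asc.py <<'E'
import cv2,sys
f,x0,x1,y0,y1,t1,t2=sys.argv[1],*map(int,sys.argv[2:8])
g=cv2.imread(f"pics/{f}.png").max(2)
for y in range(y0,y1,2): print(''.join('#' if v<t1 else '+' if v<t2 else '.' for v in g[y,x0:x1]))
E
python3 asc.py scene6 250 335 200 262 45 60; echo; python3 asc.py s7 250 335 195 262 45 60
```

```text
...................................+#++++++++++++.....+++...+++++......+++++++####...
...............................++++++++++++......++++++++.+...........++++++++#......
...........................++++++++++......+#++++++++++....++.........+++++++#.......
......................++++++++++.....+#++++++++++++++++....+++.......++++++++#.......
..................+##++.........++++++++++++++++......++.+.++++......+++++++#........
...............++++....+#+++++++++++++++++++............++.++++++..++++++++++........
.........+++++++++.++++++++++++++++++++...........++.....+++++++++..+++++++++........
..........++++++++..+++++++++++++++..........++...........++++++++++.+++++++.........
............+++++####+++++++++.........+++.................++++++++++..++++..........
.............+###########++........+...................+++..+++++++#++..+++..........
..............###########........++#+..............++.....########++++++.+...........
...............####+#######......#####.........+........+##########++++++............
................+####+#########.+#+................#+...############
[... 3790 characters left out ...]
....++++++++
...................................................+++++++...............++++++++++++
................................#.................+#++...............+#++++++++++++..
........................+........................+...............+#++++++++++++......
.........................+...................................+#++++++++++++..........
.......................................+.................++++++++++++++..............
.....................................................+++++++++++++++.................
.................................................+++++++++++++++.....................
..............................+..............+#+++++++++++++.........................
```

```bash
python3 - <<'E'
from h import *
m=camera_model("scene")
for n,p in (("before",(269.5,229)),("now",(274,219)),("back2 now",(311,229))):
    for z in (.019,.04,.06,.08): print(n,z,onz(m,[p],z)[0].round(3))
E
python3 asc.py w7 200 440 0 130 30 50 | cut -c1-240 | awk 'NR%3==1'
```

```text
before 0.019 [ 0.696 -0.034  0.019]
before 0.04 [ 0.7   -0.022  0.04 ]
before 0.06 [ 0.704 -0.01   0.06 ]
before 0.08 [0.708 0.002 0.08 ]
now 0.019 [ 0.673 -0.057  0.019]
now 0.04 [ 0.678 -0.044  0.04 ]
now 0.06 [ 0.682 -0.032  0.06 ]
now 0.08 [ 0.687 -0.019  0.08 ]
back2 now 0.019 [0.601 0.012 0.019]
back2 now 0.04 [0.607 0.024 0.04 ]
back2 now 0.06 [0.613 0.035 0.06 ]
back2 now 0.08 [0.619 0.046 0.08 ]
.......................................................................................................................................................................................+........................................................
......................................................................................................................................................................................+########.................................................
..................................................................................................................................................................................................................
[... 3909 characters left out ...]
.............................+#############++++++++++++++++++++++++++++++++++++++++++++++++++++++++++#+#############......................................................................................................
....................................................+####################################################################################.......................................................................................................
........................................................+############################################################################+..........................................................................................................
```

>>> move_arm(
  motion=[
    {"travel": [-0.1, -0.006, -0.03], "yaw": 0},
    {"travel": [-0.2, -0.012, -0.07], "yaw": 0},
    {"travel": [-0.3, -0.018, -0.11], "yaw": 0},
    {"travel": [-0.4, -0.025, -0.16], "yaw": 0},
    {"travel": [-0.5, -0.03, -0.21], "yaw": 0},
    {"travel": [-0.58, -0.036, -0.25], "yaw": 0},
    {"travel": [-0.58, -0.036, -0.25], "yaw": 0},
    {"travel": [-0.58, -0.036, -0.25], "yaw": 0},
  ],
)

```text
t: 15.37
ee_pos: [0.5059, -0.0012, 0.1073]
tool_rot: [-0.0, 1.0, 0.029, -0.001]
ft_force: [-3.0, 0.5, 4.4]
gripper_width: 0.0256
finger_force: 25.8
```

```bash
python3 blobs.py 8 | head -1;  python3 asc.py s8 250 345 185 262 45 60
```

```text
15.3667 [ 0.50589226 -0.00123332  0.10726603] [-3.02803635  0.51932517  4.42663904] [0.13 0.5  0.04] 0.02560652373178933
....................................................................+#++++++++++++++++++##++..+
...............................................................+##+++++++++++++++++++++#+..+..+
...........................................................+#+++++++++++++++++++++++++++.++++.+
.......................................................+++++++++++++++++++++++++++++...+++++..+
..................................................+##+++++++++.+++++++++++++++++......+++++..+#
..............................................+#++++++++++++++...#+++++++++.........++++++..+++
...........................................+.++...................+++++............++++++.++#+.
.............................++++++++#######++++++++++++++++.....................+++++..+++#...
............................+++++++++++++++++++++++++++++++.....................+++.++++++#...+
...........................+++++++++++++++++++++++++########...................++++++.++++.....
...................
[... 2064 characters left out ...]
......+#++++++++++++........
.....................................................................+#++++++++++++............
........................+......................+.................++++++++++++++................
.........................+...................................+#++++++++++++....................
.........................................................+#++++++++++++........................
.....................................................+#+++++++++++++...........................
.................................................+++++++++++++++...............................
..............................+..............+++++++++++++++...................................
```

The third adapter has rolled in too; all three now lie together near the back wall at about (305,220). I'm lowering the nose again to a few degrees, then clamping hard.

>>> move_arm(
  motion=[
    {"travel": [0.15, 0.009, 0.08], "yaw": 0},
    {"travel": [0.35, 0.022, 0.18], "yaw": 0},
    {"travel": [0.55, 0.035, 0.26], "yaw": 0},
    {"travel": [0.75, 0.047, 0.33], "yaw": 0},
    {"travel": [0.95, 0.06, 0.39], "yaw": 0},
    {"travel": [1.15, 0.072, 0.43], "yaw": 0},
    {"travel": [1.3, 0.082, 0.45], "yaw": 0},
    {"travel": [1.43, 0.09, 0.47], "yaw": 0},
  ],
)

```text
t: 16.13
ee_pos: [0.5648, 0.0023, 0.1264]
tool_rot: [0.0, 1.0, 0.029, 0.0]
ft_force: [-0.9, 0.4, -2.6]
gripper_width: 0.0258
finger_force: 25.4
```

>>> move_arm(
  motion=[
    {"travel": [0, 0, 0], "yaw": 0},
    {"travel": [0, 0, 0], "yaw": 0},
    {"travel": [0, 0, 0], "yaw": 0},
    {"travel": [0, 0, 0], "yaw": 0},
    {"travel": [0, 0, 0.1], "yaw": 0},
    {"travel": [-0.05, 0, 0.3], "yaw": 0},
    {"travel": [-0.1, -0.006, 0.6], "yaw": 0},
    {"travel": [-0.15, -0.01, 0.9], "yaw": 0},
  ],
  newtons=120,
)

```text
t: 16.8
ee_pos: [0.5573, 0.0019, 0.1632]
tool_rot: [-0.0, 1.0, 0.029, -0.001]
ft_force: [0.1, 0.1, -5.6]
gripper_width: 0.0243
finger_force: 117.4
```

```bash
python3 blobs.py 9 | head -1;  python3 asc.py s9 235 345 165 262 45 60; python3 asc.py w9 170 470 0 200 30 50 | awk 'NR%4==1' | sed 's/\(.\)./\1/g'
```

```text
16.8 [0.55730926 0.00190323 0.16322129] [ 0.0944927   0.05717648 -5.63622399] [-0.    0.1  -0.01] 0.02425036731305265
.............................................+....++...............................+#######################...
...................................................................................#######################....
...................................................................................+######################....
.....................................................................................+#####################...
.....................................................................................#########################
.....................................................................................####++################+##
.............................+.......................................................####++################++#
.....................................................................................###+++###################
.....................................................................................+##+++###
[... 7531 characters left out ...]
#############################..........##############++++######+................................
.............................................+###################################.................#################...................................
..............................................................++.......+..............................................................................
......................................................................................................................................................
......................................................................................................................................................
```

All three adapters are in the scoop and clear of the floor, and caps are visible left on the pan floor. Next I'll lift and carry the scoop to the tray.

>>> move_arm(
  motion=[
    {"travel": [0, 0, 0.3], "yaw": 0},
    {"travel": [0, 0, 0.6], "yaw": 0},
    {"travel": [0, 0, 0.95], "yaw": 0},
    {"travel": [0, 0, 1.3], "yaw": 0},
    {"travel": [-0.05, -0.1, 1.65], "yaw": 0},
    {"travel": [-0.15, -0.35, 1.95], "yaw": 0},
    {"travel": [-0.3, -0.75, 2.15], "yaw": 0.01},
    {"travel": [-0.5, -1.25, 2.2], "yaw": 0.02},
  ],
)

```text
t: 17.57
ee_pos: [0.5381, -0.0486, 0.2519]
tool_rot: [0.0, 0.999, 0.04, 0.001]
ft_force: [0.3, -0.9, -4.2]
gripper_width: 0.0237
finger_force: 117.7
```

>>> move_arm(
  motion=[
    {"travel": [-0.2, -0.55, 0], "yaw": 0.01},
    {"travel": [-0.45, -1.15, 0], "yaw": 0.02},
    {"travel": [-0.7, -1.75, 0], "yaw": 0.03},
    {"travel": [-0.95, -2.4, 0], "yaw": 0.04},
    {"travel": [-1.2, -3.05, 0], "yaw": 0.05},
    {"travel": [-1.45, -3.7, 0], "yaw": 0.05},
    {"travel": [-1.7, -4.35, 0], "yaw": 0.05},
    {"travel": [-1.93, -4.95, 0], "yaw": 0.05},
  ],
)

```text
t: 18.23
ee_pos: [0.4594, -0.2479, 0.2504]
tool_rot: [0.0, 0.998, 0.064, -0.0]
ft_force: [0.5, 1.2, -5.9]
gripper_width: 0.024
finger_force: 117.7
```

>>> move_arm(
  motion=[
    {"travel": [-0.2, -0.55, 0], "yaw": 0},
    {"travel": [-0.4, -1.05, 0], "yaw": 0},
    {"travel": [-0.57, -1.5, 0], "yaw": 0},
    {"travel": [-0.7, -1.9, 0], "yaw": 0},
    {"travel": [-0.8, -2.15, 0], "yaw": 0},
    {"travel": [-0.86, -2.3, 0], "yaw": 0},
    {"travel": [-0.88, -2.37, 0], "yaw": 0},
    {"travel": [-0.88, -2.37, 0], "yaw": 0},
  ],
)

```text
t: 18.9
ee_pos: [0.4254, -0.341, 0.2502]
tool_rot: [-0.0, 0.998, 0.064, -0.0]
ft_force: [0.7, 0.5, -5.0]
gripper_width: 0.0243
finger_force: 117.7
```

```bash
python3 blobs.py 10 | head -1;python3 asc.py w10 170 470 0 250 30 50 | awk 'NR%5==1' | sed 's/\(.\)./\1/g'; python3 asc.py scene6 250 330 195 240 34 45 >/dev/null; python3 asc.py s10 250 310 205 245 45 60
```

```text
18.9 [ 0.42540177 -0.34098039  0.25024956] [ 0.66730237  0.52906269 -4.98799314] [-0.01  0.2   0.04] 0.024304222047275816
......................................................................................................................................................
......................................................................................................................................................
......................................................................................................................................................
......................................................................................................................................................
......................................................................................................................................................
.............................................................................................................................++.......................
........................................................................
[... 3316 characters left out ...]
..+###+......................
.............................+...#####......................
........+.................+####++#####......................
..........................+#####....+.......................
...........................+###+............................
............................................................
.............+..............................................
..............+.............................................
............................................................
............................................................
............................................................
...................+........................................
```

>>> move_arm(
  motion=[
    {"travel": [0, 0, -0.4], "yaw": 0},
    {"travel": [0, 0, -0.9], "yaw": 0},
    {"travel": [0, 0, -1.4], "yaw": 0},
    {"travel": [0, 0, -1.9], "yaw": 0},
    {"travel": [0, 0, -2.4], "yaw": 0},
    {"travel": [0, 0, -2.8], "yaw": 0},
    {"travel": [0, 0, -3], "yaw": 0},
    {"travel": [0, 0, -3.07], "yaw": 0},
  ],
)

```text
t: 19.67
ee_pos: [0.4257, -0.34, 0.1275]
tool_rot: [-0.001, 0.998, 0.065, -0.0]
ft_force: [-5.8, 8.7, 20.9]
gripper_width: 0.0243
finger_force: 120.7
```

>>> move_arm(
  motion=[
    {"travel": [0, 0, 0], "yaw": 0},
    {"travel": [0, 0, 0], "yaw": 0},
    {"travel": [0.1, 0.013, 0], "yaw": 0},
    {"travel": [0.2, 0.026, 0], "yaw": 0},
    {"travel": [0.3, 0.04, 0.01], "yaw": 0},
    {"travel": [0.4, 0.052, 0.01], "yaw": 0},
    {"travel": [0.5, 0.065, 0.01], "yaw": 0},
    {"travel": [0.5, 0.065, 0.01], "yaw": 0},
  ],
  newtons=20,
)

```text
t: 20.33
ee_pos: [0.4464, -0.3382, 0.1279]
tool_rot: [0.0, 0.998, 0.065, 0.0]
ft_force: [0.4, -0.6, -4.2]
gripper_width: 0.0245
finger_force: 117.7
```

```bash
python3 blobs.py 11 | head -1;python3 asc.py w11 210 430 0 200 25 50 | awk 'NR%5==1' | sed 's/\(.\)./\1/g'; python3 asc.py s11 270 330 234 268 45 60;python3 asc.py s11 285 345 64 140 45 60
```

```text
20.3333 [ 0.44641207 -0.33822444  0.12793174] [ 0.41695979 -0.64335185 -4.16271391] [-0.03  0.16  0.03] 0.024501276593414754
..............................................................................................................
..............................................................................................................
..............................................................................................................
...........................................................................................................+++
..........................................................................................................++++
.........................................................................................................++++.
........................................................................................................++++..
.......................................................................................................++++...
.......................................................................................
[... 3899 characters left out ...]
.............................
########++#####+++++++...............++.......+.............
#################+++++++........................+...........
###################++++++....++.............................
+####################++++++.................................
######################+++++++...............................
#######################+++++++..............................
#######################++..+#+......+....................+..
.+##################..++++++#+...................+#........+
..+##########++..++++++++++++..............................+
....####+...+#+++++++++++++##.............++...........+++..
........#++++++++++++++..+..+......................+++......
```

>>> move_arm(
  motion=[
    {"travel": [0, 0, 0], "yaw": 0},
    {"travel": [0, 0, 0], "yaw": 0},
    {"travel": [0, 0, 0], "yaw": 0},
    {"travel": [0, 0, -0.02], "yaw": 0},
    {"travel": [0.1, 0.01, -0.03], "yaw": 0},
    {"travel": [0.2, 0.02, -0.03], "yaw": 0},
    {"travel": [0.2, 0.02, -0.03], "yaw": 0},
    {"travel": [0.2, 0.02, -0.03], "yaw": 0},
  ],
  gripper=0,
  newtons=20,
)

```text
t: 21.1
ee_pos: [0.4539, -0.3379, 0.1275]
tool_rot: [0.001, 0.998, 0.064, 0.001]
ft_force: [-3.2, 0.8, 6.4]
gripper_width: 0.0243
finger_force: 118.7
```

>>> move_arm(
  motion=[
    {"travel": [0, 0, 0], "yaw": 0},
    {"travel": [0, 0, 0], "yaw": 0},
    {"travel": [0, 0, 0], "yaw": 0},
    {"travel": [0, 0, 0], "yaw": 0},
    {"travel": [0, 0, 0], "yaw": 0},
    {"travel": [0, 0, 0], "yaw": 0},
    {"travel": [0, 0, 0], "yaw": 0},
    {"travel": [0, 0, 0], "yaw": 0},
  ],
  gripper=0.33,
  newtons=20,
)

```text
t: 21.77
ee_pos: [0.4536, -0.3375, 0.1267]
tool_rot: [0.0, 0.998, 0.064, -0.0]
ft_force: [0.3, 0.7, -0.6]
gripper_width: 0.0281
finger_force: 0.0
```

>>> move_arm(
  motion=[
    {"travel": [0, 0, 0], "yaw": 0},
    {"travel": [0, 0, 0], "yaw": 0},
    {"travel": [0, 0, 0], "yaw": 0},
    {"travel": [0, 0, 0], "yaw": 0},
    {"travel": [0, 0, 0.5], "yaw": 0},
    {"travel": [0, 0, 1.2], "yaw": 0},
    {"travel": [0, 0, 1.9], "yaw": 0},
    {"travel": [0, 0, 2.2], "yaw": 0},
  ],
  gripper=1,
)

```text
t: 22.43
ee_pos: [0.4544, -0.3382, 0.2182]
tool_rot: [0.001, 0.998, 0.064, 0.001]
ft_force: [0.4, 0.2, -0.3]
gripper_width: 0.0856
finger_force: 0.0
```

```bash
python3 blobs.py 12 | head -1;python3 asc.py w12 170 470 0 290 30 50 | awk 'NR%6==1' | sed 's/\(.\)../\1/g';python3 asc.py s12 270 335 66 140 45 60; python3 -c "
from h import *
m=camera_model('wrist');print(proj(m,[(.4285,-.3405,.184),(.4485,-.3385,.184),(.4485,-.3255,.184)]))"
```

```text
22.4333 [ 0.45438251 -0.33823437  0.21817663] [ 0.41789544  0.16744645 -0.31416574] [-0.02  0.   -0.  ] 0.08561031265905407
....................................................................................................
....................................................................................................
....................................................................................................
....................................................................................................
.........................+................................................+.........................
.........................+..........................................................................
..........................+..............................................+..........................
...........................+......#############.........................+...........................
...........................+...####################.....................+...........................
...........................+...###################.....#######.....
[... 3378 characters left out ...]
..................
........####################+++++++.........#+...................
..........####################+++++++.....................++.....
...........#####++#############++++++#+..........................
...........######################++++++#.........................
..........########################+++++++.........++.............
.........+########################++..+++........................
..........+####################+..++++++++++.....................
...........+#############+++..+++++++++++................#.......
...........++#########....++++++++++++.+#........................
[[318.16583885 275.85727839]
 [319.14471269 243.87564678]
 [296.27874477 241.14984342]]
```

Run:
```python
from h import *
import pickle
ms=camera_model("scene"); print(onz(ms,[(299.5,79.5)],.184)+[.0022,-.0012,0])
m=pickle.load(open("pics/w12.pkl","rb"));g=cv2.imread("pics/w12.png").max(2)
for y in range(180,285,6): print(y,' '.join(f"{v:3d}" for v in g[y,272:372:4]))
print(onz(m,[(320,y) for y in (230,240,250,260)],.184).round(4))
```

```text
[[ 0.46662923 -0.33681145  0.184     ]]
180 100 102  99  99 100 102 100  97  37  37  39  38  38  37  38  37  47 101 100 106 159 161 119 175 198
186 101 101  99 100 100 102  98  61  39  39  38  38  38  39  38  37  36 100 100 127 197 196 197 197 196
192 101 101  99 101 100 103 100  39  39  39  38  38  39  38  39  37  37  82 101 199 196 196 197 191 196
198  93  29  76 102  97 103  95  38  39  40  24   9   9  13  38  39  39  43 195 197 194 196 137  62 194
204 100 103 101 101  97 101  66  73  76  74  75  76  73  75  75  74  78  72 197 197 194 196 197 196 196
210 115 103 101 102  96 102  65  74  72  73  72  71  72  72  72  74  75  67 194 196 194 196 197 195 196
216 195 139 101 103  96 102  94  64  65  65  62  63  76  76  78  78  76 106 194 197 193 195 197 196 197
222 183  38  50 104  97 101  98  96  34  33 180 193 194 195 197  70  63 196 193 196 193 195  81  59 197
228 100 100 100 103  97 100  98 112 189 192 194 193 193 194 196 196 195 195 194 196 191 195 197 197 197
234 101 101  99 102  98 175 194 192 194 194 194 193 194 193 196 196 195 194 193 196 191 194 196 196 196
240  83  83  81 130 
[... 220 characters left out ...]
186 186 186 186 186 186 185 186 185 185 186 186 185 187 186 187 188 188
258 186 186 186 186 185 185 185 184 185 185 185 185 185 185 185 186 185 184 186 185 185 185 186 186 187
264 185 186 185 184 185 185 184 184 184 184 184 183 183 183 183 182 184 183 183 184 184 185 185 186 185
270 186 185 185 185 184 184 184 183 183 183 183 184 183 183 183 182 183 184 184 183 183 183 183 183 184
276 186 184 185 184 183 184 183 184 183 184 184 181 182 181 181 182 182 182 182 181 181 182 181 183 184
282 185 184 185 183 184 184 182 183 182 182 181 182 181 181 181 182 182 182 181 181 182 182 182 182 181
[[ 0.4564 -0.338   0.184 ]
 [ 0.4504 -0.3388  0.184 ]
 [ 0.4443 -0.3395  0.184 ]
 [ 0.4381 -0.3403  0.184 ]]
```

The scoop stands upright on the tray with all three adapters aboard, released, its handle top at wrist pixel (319,210), i.e. (0.468, -0.337). Now I take it again across the width, a grip about which it can pivot.

>>> move_arm(
  motion=[
    {"travel": [0.2, 0.02, 0], "yaw": 0},
    {"travel": [0.34, 0.04, 0], "yaw": 0},
    {"travel": [0.34, 0.04, -0.4], "yaw": 0},
    {"travel": [0.34, 0.04, -0.9], "yaw": 0},
    {"travel": [0.34, 0.04, -1.4], "yaw": 0},
    {"travel": [0.34, 0.04, -1.75], "yaw": 0},
    {"travel": [0.34, 0.04, -1.8], "yaw": 0},
    {"travel": [0.34, 0.04, -1.8], "yaw": 0},
  ],
)

```text
t: 23.2
ee_pos: [0.467, -0.3353, 0.1411]
tool_rot: [-0.001, 0.998, 0.065, -0.001]
ft_force: [-0.5, -0.2, 0.1]
gripper_width: 0.0854
finger_force: 0.0
```

>>> move_arm(
  motion=[
    {"travel": [0, 0, 0], "yaw": 0},
    {"travel": [0, 0, 0], "yaw": 0},
    {"travel": [0, 0, 0], "yaw": 0},
    {"travel": [0, 0, 0], "yaw": 0},
    {"travel": [0, 0, 0], "yaw": 0},
    {"travel": [0, 0, 0], "yaw": 0},
    {"travel": [0, 0, 0], "yaw": 0},
    {"travel": [0, 0, 0], "yaw": 0},
  ],
  gripper=0,
  newtons=110,
)

```text
t: 23.87
ee_pos: [0.4674, -0.3363, 0.1434]
tool_rot: [0.0, 0.998, 0.064, 0.0]
ft_force: [-2.8, -1.6, 6.2]
gripper_width: 0.024
finger_force: 107.7
```

>>> move_arm(
  motion=[
    {"travel": [0, 0, 0.1], "yaw": 0},
    {"travel": [0, 0, 0.2], "yaw": 0},
    {"travel": [0, 0, 0.35], "yaw": 0},
    {"travel": [0, 0, 0.5], "yaw": 0},
    {"travel": [0, 0, 0.7], "yaw": 0},
    {"travel": [0, 0, 0.9], "yaw": 0},
    {"travel": [0, 0, 1.0], "yaw": 0},
    {"travel": [0, 0, 1.0], "yaw": 0},
  ],
)

```text
t: 24.53
ee_pos: [0.4676, -0.3363, 0.184]
tool_rot: [0.001, 0.998, 0.064, 0.001]
ft_force: [0.6, -0.7, -4.8]
gripper_width: 0.0241
finger_force: 108.2
```

```bash
python3 blobs.py 13 | head -1;python3 asc.py w13 170 470 0 200 30 50 | awk 'NR%6==1' | sed 's/\(.\)../\1/g';python3 asc.py s13 255 335 60 140 45 60
```

```text
24.5333 [ 0.46758219 -0.33625391  0.18404627] [ 0.58751206 -0.6536564  -4.81031191] [-0.01  0.12  0.01] 0.024093246402267468
....................................................................................................
....................................................................................................
....................................................................................................
....................................................................................................
.................+................................................................+.................
................................................................................+++.................
................................................................................++..................
...............................................................................++...................
..............................#################...............................+++...................
..........................#########################...............
[... 3281 characters left out ...]
#####################+++.+++...#+...................
#........................######################+.+++++++..................+.....
........................+##################+.+++++++++++..................+.....
..........................+###########++++++++++++++++##........................
.............................####++..++++++++++++++....+.........+..............
...................##.............#+++++++++++..+..............................+
...............................#++++++++++..+............++.....................
...........+...............+##++++++++..................................++......
..+........+........++....#++++#+...............+#..............................
```

>>> move_arm(
  motion=[
    {"travel": [0, 0, 0.4], "yaw": 0},
    {"travel": [0, 0, 0.9], "yaw": 0},
    {"travel": [0, 0, 1.4], "yaw": 0},
    {"travel": [0, 0.1, 1.9], "yaw": 0},
    {"travel": [-0.03, 0.35, 2.3], "yaw": 0},
    {"travel": [-0.06, 0.75, 2.6], "yaw": -0.01},
    {"travel": [-0.1, 1.3, 2.8], "yaw": -0.02},
    {"travel": [-0.15, 2, 2.9], "yaw": -0.03},
  ],
)

```text
t: 25.3
ee_pos: [0.4611, -0.2559, 0.2993]
tool_rot: [0.0, 0.999, 0.049, 0.0]
ft_force: [-0.1, 0.4, -5.1]
gripper_width: 0.0245
finger_force: 108.9
```

>>> move_arm(
  motion=[
    {"travel": [-0.05, 0.75, 0], "yaw": -0.015},
    {"travel": [-0.1, 1.5, 0], "yaw": -0.03},
    {"travel": [-0.15, 2.25, 0], "yaw": -0.045},
    {"travel": [-0.2, 3, 0], "yaw": -0.06},
    {"travel": [-0.25, 3.75, 0], "yaw": -0.075},
    {"travel": [-0.3, 4.5, 0], "yaw": -0.09},
    {"travel": [-0.35, 5.25, 0], "yaw": -0.105},
    {"travel": [-0.4, 6, 0], "yaw": -0.12},
  ],
)

```text
t: 25.97
ee_pos: [0.4445, -0.0145, 0.2984]
tool_rot: [-0.0, 1.0, -0.011, -0.0]
ft_force: [0.9, -0.5, -5.6]
gripper_width: 0.0243
finger_force: 108.8
```

>>> move_arm(
  motion=[
    {"travel": [-0.05, 0.75, 0], "yaw": -0.015},
    {"travel": [-0.1, 1.5, 0], "yaw": -0.03},
    {"travel": [-0.15, 2.25, 0], "yaw": -0.045},
    {"travel": [-0.2, 3, 0], "yaw": -0.06},
    {"travel": [-0.25, 3.75, 0], "yaw": -0.075},
    {"travel": [-0.3, 4.5, 0], "yaw": -0.09},
    {"travel": [-0.35, 5.25, 0], "yaw": -0.105},
    {"travel": [-0.4, 6, 0], "yaw": -0.124},
  ],
)

```text
t: 26.63
ee_pos: [0.4285, 0.2256, 0.2983]
tool_rot: [0.0, 0.997, -0.073, -0.0]
ft_force: [0.5, -0.4, -5.0]
gripper_width: 0.0244
finger_force: 108.8
```

>>> move_arm(
  motion=[
    {"travel": [-0.05, 0.7, 0], "yaw": 0},
    {"travel": [-0.1, 1.3, 0], "yaw": 0},
    {"travel": [-0.13, 1.8, 0], "yaw": 0},
    {"travel": [-0.16, 2.2, 0], "yaw": 0},
    {"travel": [-0.18, 2.45, 0], "yaw": 0},
    {"travel": [-0.18, 2.58, 0], "yaw": 0},
    {"travel": [-0.18, 2.58, 0], "yaw": 0},
    {"travel": [-0.18, 2.58, 0], "yaw": 0},
  ],
)

```text
t: 27.3
ee_pos: [0.422, 0.3267, 0.2985]
tool_rot: [0.0, 0.997, -0.073, -0.0]
ft_force: [-0.5, -0.4, -6.4]
gripper_width: 0.0243
finger_force: 108.8
```

```bash
python3 blobs.py 14 | head -1
python3 - <<'E'
from h import *
import pickle
m=pickle.load(open("pics/w14.pkl","rb"));a=cv2.imread("pics/w14.png");t=snapshot("top")[:,:,::-1];cv2.imwrite("pics/t14.png",t)
s=ctrl.sense();q=s["tool_rot"];print("scoop yaw",np.degrees(2*np.arctan2(q[2],q[1])))
print(proj(m,[(.465,.321,.045)]),proj(camera_model("scene"),[(.465,.321,.045)]))
E
```

```text
27.3 [0.4219793  0.32673541 0.29847698] [-0.54977176 -0.40389376 -6.4286029 ] [-0.    0.17  0.  ] 0.024270437801970447
scoop yaw -8.370694868015399
[[319.59049638 128.80759695]] [[425.76375707 304.16163437]]
```

View pics/w14.png

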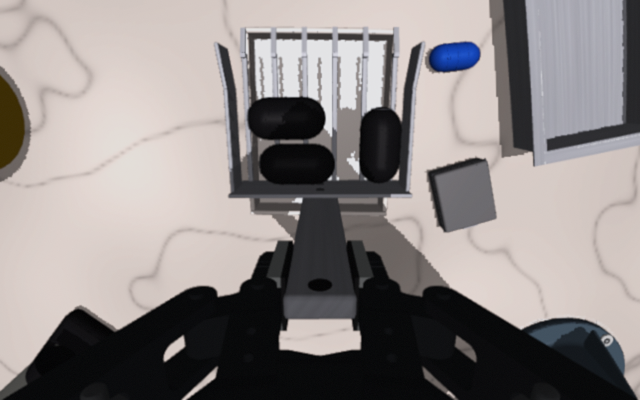

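The wrist view shows all three adapters in the scoop at (287,118), (297,163) and (380,145). The dish is centred right below, its far edge at row 28. I'll lower the scoop into the dish.

>>> move_arm(
  motion=[
    {"travel": [0, 0, -0.4], "yaw": 0},
    {"travel": [0, 0, -0.9], "yaw": 0},
    {"travel": [0, 0, -1.5], "yaw": 0},
    {"travel": [0, 0, -2.1], "yaw": 0},
    {"travel": [0, 0, -2.7], "yaw": 0},
    {"travel": [0, 0, -3.2], "yaw": 0},
    {"travel": [0, 0, -3.5], "yaw": 0},
    {"travel": [0, 0, -3.6], "yaw": 0},
  ],
)

```text
t: 28.12
ee_pos: [0.4214, 0.3262, 0.1528]
tool_rot: [0.001, 0.997, -0.073, -0.001]
ft_force: [-0.4, -0.3, -4.1]
gripper_width: 0.0244
finger_force: 108.8
```

>>> move_arm(
  motion=[
    {"travel": [0, 0, -0.05], "yaw": 0},
    {"travel": [0, 0, -0.1], "yaw": 0},
    {"travel": [0, 0, -0.15], "yaw": 0},
    {"travel": [0, 0, -0.19], "yaw": 0},
    {"travel": [0, 0, -0.22], "yaw": 0},
    {"travel": [0, 0, -0.24], "yaw": 0},
    {"travel": [0, 0, -0.24], "yaw": 0},
    {"travel": [0, 0, -0.24], "yaw": 0},
  ],
)

```text
t: 28.78
ee_pos: [0.422, 0.3274, 0.1454]
tool_rot: [-0.0, 0.997, -0.073, 0.0]
ft_force: [-1.2, 0.0, -1.3]
gripper_width: 0.0244
finger_force: 109.1
```

>>> move_arm(
  motion=[
    {"travel": [0, 0, 0], "yaw": 0},
    {"travel": [0, 0, 0], "yaw": 0},
    {"travel": [0, 0, 0], "yaw": 0},
    {"travel": [0, 0, 0], "yaw": 0},
    {"travel": [0, 0, 0], "yaw": 0},
    {"travel": [0, 0, 0], "yaw": 0},
    {"travel": [0, 0, 0], "yaw": 0},
    {"travel": [0, 0, 0], "yaw": 0},
  ],
  gripper=0.36,
  newtons=20,
)

```text
t: 29.45
ee_pos: [0.422, 0.3273, 0.1451]
tool_rot: [-0.0, 0.997, -0.073, 0.0]
ft_force: [-0.7, 0.3, 0.8]
gripper_width: 0.0308
finger_force: 0.0
```

>>> move_arm(
  motion=[
    {"travel": [0, 0, 0], "yaw": 0},
    {"travel": [0, 0, 0], "yaw": 0},
    {"travel": [0, 0, 0], "yaw": 0},
    {"travel": [0, 0, 0], "yaw": 0},
    {"travel": [0, 0, 0], "yaw": 0},
    {"travel": [0, 0, 0], "yaw": 0},
    {"travel": [0, 0, 0], "yaw": 0},
    {"travel": [0, 0, 0], "yaw": 0},
  ],
  gripper=0,
  newtons=20,
)

```text
t: 30.12
ee_pos: [0.422, 0.3273, 0.1452]
tool_rot: [-0.0, 0.997, -0.073, 0.0]
ft_force: [-0.9, 0.5, 2.4]
gripper_width: 0.0257
finger_force: 21.9
```

>>> move_arm(
  motion=[
    {"travel": [0.1, -0.015, 0.02], "yaw": 0},
    {"travel": [0.2, -0.03, 0.03], "yaw": 0},
    {"travel": [0.3, -0.045, 0.03], "yaw": 0},
    {"travel": [0.4, -0.06, 0.03], "yaw": 0},
    {"travel": [0.45, -0.067, 0.03], "yaw": 0},
    {"travel": [0.45, -0.067, 0.03], "yaw": 0},
    {"travel": [0.45, -0.067, 0.03], "yaw": 0},
    {"travel": [0.45, -0.067, 0.03], "yaw": 0},
  ],
)

```text
t: 30.78
ee_pos: [0.4399, 0.3245, 0.1462]
tool_rot: [0.0, 0.997, -0.073, -0.0]
ft_force: [0.1, 0.7, -4.6]
gripper_width: 0.0257
finger_force: 21.1
```

```bash
python3 blobs.py 15 | head -1
cat > dish.py <<'E'
from h import *
import sys
im=snapshot("scene")[:,:,::-1];cv2.imwrite(f"pics/d{sys.argv[1]}.png",im)
# front(far) outer rim edge line of dish etc: bright mask
g=im.min(2);m=camera_model("scene")
k=np.zeros(g.shape,np.uint8);k[255:360,365:495]=g[255:360,365:495]>int(sys.argv[2])
k=cv2.morphologyEx(k,cv2.MORPH_OPEN,np.ones((2,2)))
n,l,s,c=cv2.connectedComponentsWithStats(k);i=1+s[1:,4].argmax();print(s[i])
E
python3 dish.py 15 110; python3 -c "
import cv2
a=cv2.imread('pics/scene0.png').min(2);b=cv2.imread('pics/d15.png').min(2)
print(a[350,380:440:3]);print(b[350,380:440:3]);print(a[300,360:400:2]);print(b[300,360:400:2]);print(a[320,465:495:2]);print(b[320,465:495:2])"
```

```text
30.7833 [0.43986306 0.32454911 0.14616249] [ 0.10013207  0.74260519 -4.63526631] [ 0.01  0.16 -0.  ] 0.025733288829524855
[ 366  256   85  105 3771]
[128 126 127 132  54  51 141 145 150  66  55  60  60  60  66  59  62 124
 120 117]
[128 127 129 133  51  48 142 145 152  65  51  58  57  56  64  54  57 123
 121 114]
[132 133 132 133 135  96  56  55 130 141 144 142 143 144 143 143 143 143
 142 141]
[134 135 134 134 134  98  54  53 131 101 154 146 145 145 144 145 144 144
 145 143]
[138 139 140 139 146  52  55  57  50 129 125 125 124 124 124]
[ 76  76  76  75  76  52  51  51  48 129 124 125 124 124 124]
```

>>> move_arm(
  motion=[
    {"travel": [0.04, -0.006, -0.01], "yaw": 0},
    {"travel": [0.08, -0.012, -0.02], "yaw": 0},
    {"travel": [0.12, -0.018, -0.02], "yaw": 0},
    {"travel": [0.16, -0.024, -0.02], "yaw": 0},
    {"travel": [0.2, -0.03, -0.02], "yaw": 0},
    {"travel": [0.2, -0.03, -0.02], "yaw": 0},
    {"travel": [0.2, -0.03, -0.02], "yaw": 0},
    {"travel": [0.2, -0.03, -0.02], "yaw": 0},
  ],
)

```text
t: 31.6
ee_pos: [0.4476, 0.3238, 0.1461]
tool_rot: [-0.0, 0.997, -0.072, -0.0]
ft_force: [-5.4, 1.6, 2.8]
gripper_width: 0.0259
finger_force: 22.1
```

```bash
python3 blobs.py 16 | head -1
cat > dd.py <<'E'
import cv2,sys
a=cv2.imread('pics/scene0.png');b=cv2.imread(f'pics/{sys.argv[1]}.png')
import numpy as np
# dish shift in the scene image, left (far) corner and bottom corner patches
for (x,y) in ((372,290),(398,345),(482,322)):
    t=a[y-9:y+10,x-9:x+10];r=cv2.matchTemplate(b[y-25:y+26,x-25:x+26],t,cv2.TM_CCOEFF_NORMED);_,v,_,p=cv2.minMaxLoc(r);print((x,y),p[0]-16,p[1]-16,round(v,2))
E
python3 dd.py s16
```

```text
31.6 [0.4476273  0.32383235 0.14612963] [-5.38654249  1.56063004  2.8493442 ] [ 0.11  1.   -0.03] 0.0258547483185578
(372, 290) -3 1 0.87
(398, 345) -2 1 0.81
(482, 322) -2 0 0.91
```

Run:
```python
from h import *
m=camera_model("top");ms=camera_model("scene")
a=[onz(m,[(197,150)],z)[0].round(3) for z in (.1,.15,.2)];b=[onz(ms,[(349,362)],z)[0].round(3) for z in (.0,.05,.1,.15)];print(a,b)
print(onz(ms,[(349,340)],.15),onz(ms,[(355,312)],.205))
```

```text
[array([0.69 , 0.356, 0.1  ]), array([0.68, 0.34, 0.15]), array([0.67 , 0.324, 0.2  ])] [array([0.674, 0.346, 0.   ]), array([0.685, 0.359, 0.05 ]), array([0.695, 0.371, 0.1  ]), array([0.706, 0.384, 0.15 ])]
[[0.68513899 0.34662779 0.15      ]] [[0.66142545 0.31998341 0.205     ]]
```

>>> move_arm(
  motion=[
    {"travel": [0.18, -0.026, 0.11], "yaw": 0},
    {"travel": [0.36, -0.053, 0.23], "yaw": 0},
    {"travel": [0.54, -0.08, 0.35], "yaw": 0},
    {"travel": [0.73, -0.108, 0.46], "yaw": 0},
    {"travel": [0.93, -0.137, 0.56], "yaw": 0},
    {"travel": [1.13, -0.166, 0.66], "yaw": 0},
    {"travel": [1.33, -0.197, 0.74], "yaw": 0},
    {"travel": [1.54, -0.227, 0.82], "yaw": 0},
  ],
)

```text
t: 32.37
ee_pos: [0.5104, 0.3142, 0.1786]
tool_rot: [-0.0, 0.997, -0.073, 0.0]
ft_force: [-2.5, 0.8, -2.4]
gripper_width: 0.0257
finger_force: 22.0
```

```bash
python3 blobs.py 17 | head -1; python3 dd.py s17;python3 asc.py w17 170 470 0 250 30 50 | awk 'NR%6==1' | sed 's/\(.\)../\1/g'
```

```text
32.3667 [0.51040563 0.31415967 0.17859007] [-2.47697917  0.76162875 -2.37287766] [ 0.27  0.55 -0.1 ] 0.02571002672738843
(372, 290) -3 1 0.87
(398, 345) -2 4 0.44
(482, 322) -3 0 0.96
....................................................................................................
....................................................................................................
....................................................................................................
....................................................................................................
....................................................................................................
....................................................................................................
....................................................................................................
....................................................................................................
....................................................................................................
.......
[... 504 characters left out ...]
.................++......########################.....................+.......................
.......................++.......######################...........########...+.......................
.......................++......................................############++.......................
.......................++......................................############++.......................
.......................++......................................#############++......................
.......................++......................................############+++......................
.......................++.......................................+########+..++......................
```

>>> move_arm(
  motion=[
    {"travel": [0.21, -0.031, 0.06], "yaw": 0},
    {"travel": [0.42, -0.062, 0.12], "yaw": 0},
    {"travel": [0.63, -0.094, 0.17], "yaw": 0},
    {"travel": [0.85, -0.126, 0.2], "yaw": 0},
    {"travel": [1.07, -0.158, 0.23], "yaw": 0},
    {"travel": [1.29, -0.19, 0.25], "yaw": 0},
    {"travel": [1.51, -0.223, 0.26], "yaw": 0},
    {"travel": [1.73, -0.255, 0.26], "yaw": 0},
  ],
)

```text
t: 33.13
ee_pos: [0.5797, 0.304, 0.1887]
tool_rot: [-0.0, 0.997, -0.073, 0.0]
ft_force: [-2.4, 1.4, -0.2]
gripper_width: 0.0256
finger_force: 22.6
```

```bash
python3 blobs.py 18 | head -1; python3 dd.py s18;python3 asc.py s18 355 495 245 360 42 60 | awk 'NR%2==1'
```

```text
33.1333 [0.5797363  0.30395042 0.18873075] [-2.43588114  1.35586652 -0.17792521] [ 0.26  0.62 -0.05] 0.025648244321255287
(372, 290) -3 1 0.62
(398, 345) -2 4 0.38
(482, 322) -3 0 0.96
....................###+.+#+####+++#++++++++################+###+++++++++++++##++########...................................................
....................+###++.+##+#####+++++++++#++++###############++++++++++##+########......................................................
.....................######++..###+++##########++++++#+##############++++##########.........................................................
..+..................##########++++..######++++++++++++++######################+............................................................
....+................+################++++++++.......+++++#####++########++.................................................................
......+................#######################################.......................++++++++++.............................................
.........++......++......###################################.........
[... 2473 characters left out ...]
...........................+++.............++++++...........................++++........................................................
...............................+++++......++++++....................+++++.....+.............................................................
.+#...............................++++..................++.+................................................................................
....................................++++...+++..................+...........................................................................
.....................................+...++.............+...................................................................................
```

>>> move_arm(
  motion=[
    {"travel": [0, 0, 0.1], "yaw": 0},
    {"travel": [-0.05, 0.007, 0.22], "yaw": 0},
    {"travel": [-0.3, 0.044, 0.25], "yaw": 0},
    {"travel": [-0.65, 0.096, 0.25], "yaw": 0},
    {"travel": [-1, 0.148, 0.25], "yaw": 0},
    {"travel": [-1.35, 0.2, 0.25], "yaw": 0},
    {"travel": [-1.6, 0.236, 0.25], "yaw": 0},
    {"travel": [-1.7, 0.25, 0.25], "yaw": 0},
  ],
)

```text
t: 33.9
ee_pos: [0.5093, 0.3146, 0.1994]
tool_rot: [-0.0, 0.997, -0.072, 0.0]
ft_force: [-0.6, -0.0, -2.9]
gripper_width: 0.0255
finger_force: 22.3
```

```bash
python3 blobs.py 19 | head -1; python3 dd.py s19;python3 asc.py s19 355 495 225 350 42 60 | awk 'NR%2==1'; python3 asc.py w19 140 500 0 300 25 50 | awk 'NR%6==1' | sed 's/\(.\)../\1/g'
```

```text
33.9 [0.50927201 0.31456087 0.19937734] [-0.59407269 -0.0234378  -2.87783   ] [-0.05 -0.25  0.03] 0.025528532506500067
(372, 290) -4 1 0.91
(398, 345) -2 4 0.52
(482, 322) -3 0 0.98
...........++++++++++++++.....................................++######+##+++++++#######################+#+#+++++###+++++++++++++++####+.....
...++++++++++++++................................#+....########+.+#######+++++#++++#+++##########################+++++++++++++++####........
+++++++++.......................................###+#+.+#########+.+###########+++#++###+#+#++#######################+#++++######+..........
++.................................................#################+.+####++#########++++++++++##+###########################+.............
.......................................................################+++..+#####+++#+#################++#################+................
........................................................#####################++++++...+++++++++....++##+.......+######......................
........................................................+###############
[... 5918 characters left out ...]
..........+................................................++..................................
..................................++................................................+++.................................
..................................++.....+##+++++##...................##++++###......++.................................
.................................+++..+####+++++###...................###+++++####...++..................++#++#+++++++++
.................................++..#####+++++#+.......................##+++++####+.+++................#++.............
.................+######.........###############........................+###############.........#######+#+.............
```

The weight on the wrist fell by 2 N, which matches all three adapters, and the images show them in the dish. I'm lifting the empty scoop out and returning it to the tray.

>>> move_arm(
  motion=[
    {"travel": [0, 0, 0.2], "yaw": 0},
    {"travel": [0, 0, 0.5], "yaw": 0},
    {"travel": [0, 0, 0.95], "yaw": 0},
    {"travel": [0, 0, 1.5], "yaw": 0},
    {"travel": [0, 0, 2.1], "yaw": 0},
    {"travel": [0, -0.1, 2.6], "yaw": 0},
    {"travel": [0.02, -0.4, 2.9], "yaw": 0},
    {"travel": [0.05, -0.9, 3], "yaw": 0.02},
  ],
)

```text
t: 34.67
ee_pos: [0.5136, 0.2783, 0.3217]
tool_rot: [-0.001, 0.998, -0.062, 0.002]
ft_force: [-0.1, -0.8, -2.5]
gripper_width: 0.0259
finger_force: 22.3
```

>>> move_arm(
  motion=[
    {"travel": [0.05, -0.7, 0], "yaw": 0.01},
    {"travel": [0.1, -1.4, 0], "yaw": 0.03},
    {"travel": [0.15, -2.1, 0], "yaw": 0.05},
    {"travel": [0.2, -2.8, 0], "yaw": 0.07},
    {"travel": [0.25, -3.5, 0], "yaw": 0.09},
    {"travel": [0.3, -4.2, 0], "yaw": 0.1},
    {"travel": [0.35, -4.9, 0], "yaw": 0.11},
    {"travel": [0.4, -5.6, 0], "yaw": 0.12},
  ],
)

```text
t: 35.33
ee_pos: [0.5287, 0.0519, 0.3193]
tool_rot: [0.0, 1.0, -0.003, 0.0]
ft_force: [0.3, -0.0, -3.2]
gripper_width: 0.0258
finger_force: 22.3
```

>>> move_arm(
  motion=[
    {"travel": [0.05, -0.7, 0], "yaw": 0.01},
    {"travel": [0.1, -1.4, 0], "yaw": 0.03},
    {"travel": [0.15, -2.1, 0], "yaw": 0.05},
    {"travel": [0.2, -2.8, 0], "yaw": 0.07},
    {"travel": [0.25, -3.5, 0], "yaw": 0.09},
    {"travel": [0.3, -4.2, 0], "yaw": 0.1},
    {"travel": [0.35, -4.9, 0], "yaw": 0.11},
    {"travel": [0.4, -5.6, 0], "yaw": 0.12},
  ],
)

```text
t: 36.0
ee_pos: [0.5443, -0.1722, 0.3192]
tool_rot: [0.0, 0.998, 0.057, 0.0]
ft_force: [0.5, 0.2, -2.6]
gripper_width: 0.0254
finger_force: 22.3
```

>>> move_arm(
  motion=[
    {"travel": [0.08, -0.7, 0], "yaw": 0.01},
    {"travel": [0.16, -1.4, 0], "yaw": 0.017},
    {"travel": [0.24, -2.1, 0], "yaw": 0.017},
    {"travel": [0.32, -2.75, 0], "yaw": 0.017},
    {"travel": [0.38, -3.3, 0], "yaw": 0.017},
    {"travel": [0.42, -3.65, 0], "yaw": 0.017},
    {"travel": [0.42, -3.84, 0], "yaw": 0.017},
    {"travel": [0.42, -3.84, 0], "yaw": 0.017},
  ],
)

```text
t: 36.67
ee_pos: [0.5611, -0.3247, 0.3185]
tool_rot: [-0.0, 0.998, 0.065, -0.0]
ft_force: [-1.0, 0.3, -2.8]
gripper_width: 0.0258
finger_force: 22.3
```

```bash
python3 blobs.py 20 | head -1; python3 dd.py s20; python3 -c "
import numpy as np
from cell import ctrl
q=ctrl.sense()['tool_rot'];print('yaw',np.degrees(2*np.arctan2(q[2],q[1])))"; python3 asc.py s20 355 475 262 350 45 60 | awk 'NR%2==1';python3 asc.py s20 235 345 20 120 45 60|awk 'NR%2==1'
```

```text
36.6667 [ 0.56109159 -0.32473658  0.31852297] [-0.96791455  0.29455339 -2.76047436] [ 0.16 -0.16 -0.  ] 0.025805049553996262
(372, 290) -4 1 0.91
(398, 345) -2 4 0.57
(482, 322) -3 0 0.98
yaw 7.552493786547942
........................................................................................................................
.......+.........................................................................+++++++..+++++.........................
..........+++++++...................................................++++++.....++++.++.....++++++.......................
.......................................................+++++.+......+.+++....................+++++#.....................
..........................................++++.....+.+..++.....................................++++++...................
.............................+++++.+......+++....................................................++++++.................
.................++++..+...................#########................................................+++++...............
...........+....+..+.+...........##########
[... 3846 characters left out ...]
..................................
................................+......+.........+........++++++++............................................
.....................................+......+++........++++++#.......+#.......................................
..........................................+....++...+++++++...+...............................................
......................................+.........+++++++++.....................................................
....................................................++...........................#............................
.....................++..............+...................................#....................................
```

>>> move_arm(
  motion=[
    {"travel": [0, 0, -0.3], "yaw": 0},
    {"travel": [0, 0, -0.8], "yaw": 0},
    {"travel": [0, 0, -1.4], "yaw": 0},
    {"travel": [0, 0, -2], "yaw": 0},
    {"travel": [0, 0, -2.5], "yaw": 0},
    {"travel": [0, 0, -2.9], "yaw": 0},
    {"travel": [0, 0, -3.1], "yaw": 0},
    {"travel": [0, 0, -3.15], "yaw": 0},
  ],
)

```text
t: 37.43
ee_pos: [0.561, -0.3222, 0.1908]
tool_rot: [-0.001, 0.998, 0.066, -0.001]
ft_force: [0.4, -0.1, -2.7]
gripper_width: 0.0259
finger_force: 22.3
```

>>> move_arm(
  motion=[
    {"travel": [0, 0, -0.05], "yaw": 0},
    {"travel": [0, 0, -0.1], "yaw": 0},
    {"travel": [0, 0, -0.15], "yaw": 0},
    {"travel": [-0.05, -0.006, -0.17], "yaw": 0},
    {"travel": [-0.2, -0.026, -0.17], "yaw": 0},
    {"travel": [-0.4, -0.052, -0.17], "yaw": 0},
    {"travel": [-0.6, -0.08, -0.19], "yaw": 0},
    {"travel": [-0.75, -0.1, -0.22], "yaw": 0},
  ],
)

```text
t: 38.1
ee_pos: [0.5307, -0.3279, 0.1848]
tool_rot: [0.0, 0.998, 0.066, 0.001]
ft_force: [-0.7, 0.9, 7.5]
gripper_width: 0.0254
finger_force: 23.4
```

```bash
python3 blobs.py 21 | head -1; python3 asc.py s21 235 345 30 130 45 60|awk 'NR%2==1'
```

```text
38.1 [ 0.53073918 -0.32794216  0.18481816] [-0.65745019  0.88968995  7.54432313] [ 0.19 -0.13 -0.02] 0.025406587813414754
.+++++++++++++++++++++++###############################+#+.........................++++++#######++++++........
.+++.+.+++++++++++++++.+.###+#+.++##############+++#+####+++++++++++++++.......++++++++++#####+++++...........
...+++++++++++++++++++++.+######++++++#++#++++++++#######++++++++++.+++.+++++++++++++++++###++++..............
..........++++++++.++++++.###############################++++++++++++.++++++++++++#########++.................
.......................++#################################++++++++++++++++++++++++++++###+....................
..........................###############################+++++++.++++++++++++++++++++++....+..................
............................##########################++++++++.++++++.++++++++++++++..........................
.............................########################+......+++++++.++++++.++++++.............................
..............................+#######################..................++++++............
[... 1096 characters left out ...]
..................................
....................................#+++++++.............++.........+#+##...#.................................
...............................++++++#+......+.................#...+#.........................................
..........................++++++++.........................++.......+........+................................
.................++..........................+#....+............++..........+++#........#.....................
..........................................##.......#........+...........#+++++++..............................
..................................#..+.........+........+...........#+++++++..................................
```

>>> move_arm(
  motion=[
    {"travel": [-0.35, -0.046, -0.08], "yaw": 0},
    {"travel": [-0.7, -0.093, -0.16], "yaw": 0},
    {"travel": [-1.04, -0.138, -0.28], "yaw": 0},
    {"travel": [-1.36, -0.18, -0.42], "yaw": 0},
    {"travel": [-1.68, -0.223, -0.57], "yaw": 0},
    {"travel": [-1.99, -0.264, -0.75], "yaw": 0},
    {"travel": [-2.2, -0.29, -0.9], "yaw": 0},
    {"travel": [-2.35, -0.31, -1.0], "yaw": 0},
  ],
)

```text
t: 38.87
ee_pos: [0.4362, -0.3401, 0.1437]
tool_rot: [0.0, 0.998, 0.066, -0.0]
ft_force: [-1.9, -0.7, 2.8]
gripper_width: 0.0258
finger_force: 21.8
```

```bash
python3 blobs.py 22 | head -1; python3 asc.py s22 235 345 50 140 45 60|awk 'NR%2==1'
```

```text
38.8667 [ 0.4362145  -0.3401075   0.14371898] [-1.88294884 -0.67593048  2.78798989] [-0.07  0.07 -0.01] 0.02580818701605545
....................................++++++++++++++++++.+.+##############################+..+..................
................................................++++++++.++###########################........................
............................................................#########################.........................
.............................................................#########################........................
...............................................................#######################........................
..................................................................##########################..................
....................................................................+########+..+#########+...................
....................................................................####################......................
....................................................................######++######......
[... 876 characters left out ...]
++#.............+.................
.................+#................................#....................+++++++++++....++.......+.............
...................................+#......#.....................++.........+++++++++++............++.........
..................................#...................................+##.......+++..+++......................
.........................+#....................................#+............+++++++++++...................+..
...................+...................................+.............++++++++++++..+.........................+
......................+.......................+................##+++++++.+.+.........................++.......
```

>>> move_arm(
  motion=[
    {"travel": [0, 0, -0.03], "yaw": 0},
    {"travel": [0, 0, -0.05], "yaw": 0},
    {"travel": [0, 0, -0.05], "yaw": 0},
    {"travel": [0, 0, -0.05], "yaw": 0},
    {"travel": [0, 0, 0], "yaw": 0},
    {"travel": [0, 0, 0], "yaw": 0},
    {"travel": [0, 0, 0], "yaw": 0},
    {"travel": [0, 0, 0], "yaw": 0},
  ],
)

```text
t: 39.63
ee_pos: [0.4375, -0.3396, 0.1435]
tool_rot: [-0.0, 0.998, 0.066, -0.0]
ft_force: [0.5, 0.2, -3.5]
gripper_width: 0.0257
finger_force: 21.1
```

>>> move_arm(
  motion=[
    {"travel": [0, 0, 0], "yaw": 0},
    {"travel": [0, 0, 0], "yaw": 0},
    {"travel": [0, 0, 0], "yaw": 0},
    {"travel": [0, 0, 0], "yaw": 0},
    {"travel": [0, 0, 0], "yaw": 0},
    {"travel": [0, 0, 0], "yaw": 0},
    {"travel": [0, 0, 0], "yaw": 0},
    {"travel": [0, 0, 0], "yaw": 0},
  ],
  gripper=1,
)

```text
t: 40.3
ee_pos: [0.4376, -0.3399, 0.1439]
tool_rot: [0.0, 0.998, 0.066, 0.0]
ft_force: [0.8, -0.3, -0.2]
gripper_width: 0.0855
finger_force: 0.0
```

>>> move_arm(
  motion=[
    {"travel": [0, 0, 0.3], "yaw": 0},
    {"travel": [0, 0, 0.8], "yaw": 0},
    {"travel": [0, 0, 1.5], "yaw": 0},
    {"travel": [0, 0, 2.2], "yaw": 0},
    {"travel": [0, 0, 2.8], "yaw": 0},
    {"travel": [0, 0, 3], "yaw": 0},
    {"travel": [0, 0, 3], "yaw": 0},
    {"travel": [0, 0, 3], "yaw": 0},
  ],
)

```text
t: 40.97
ee_pos: [0.4374, -0.3397, 0.2631]
tool_rot: [-0.0, 0.998, 0.066, -0.0]
ft_force: [-0.6, 0.4, 0.3]
gripper_width: 0.0853
finger_force: 0.0
```

```bash
python3 blobs.py 23 | head -1; python3 asc.py s23 275 345 55 135 45 60|awk 'NR%2==1'; python3 asc.py s23 240 345 195 262 45 60;python3 - <<'E'
from h import *
m=camera_model("top");im=snapshot("top")[:,:,::-1];g=im.max(2)
k=np.zeros(g.shape,np.uint8);k[150:250,297:350]=g[150:250,297:350]<75
n,l,s,c=cv2.connectedComponentsWithStats(k)
print([(s[i,4],onz(m,[c[i]],.009)[0].round(3).tolist()) for i in range(1,n) if s[i,4]>3])
k[:]=0;k[190:272,180:250]=g[190:272,180:250]<65
n,l,s,c=cv2.connectedComponentsWithStats(k)
print([(s[i,4],onz(m,[c[i]],.022)[0].round(3).tolist()) for i in range(1,n) if s[i,4]>15])
E
```

```text
40.9667 [ 0.43735504 -0.33966711  0.26312631] [-0.58123136  0.37793559  0.29518225] [-0.02 -0.02  0.01] 0.0853205756400528
..........+++++++++++++++++.++++++++++.##+######......................
.......................+++++++++.+++++++..............................
......................................................................
......................................................................
......................................................................
.................................#+..+................................
.................................#++++++..............................
.................................#++++++..............................
.................................#++++++..............................
.................................#++++#...............................
..........................+......#++++#...............................
...................+..++.........+++++#...............................
..............++++++++++++++.....+++++#...............................
.....++++++++++#+......+++++++#..+++++#...............
[... 3588 characters left out ...]
+#++++++++++++....................
.......+#...........................+..............................+#++++++++++++........................
...+++#+.......................................................+#+++++++++++++...........................
++++++.................................+...................+#+++++++++++++...............................
........................................+..............+#+++++++++++++...................................
[(np.int32(290), [0.637, -0.028, 0.009]), (np.int32(16), [0.673, -0.037, 0.009]), (np.int32(16), [0.654, -0.037, 0.009])]
[(np.int32(107), [0.481, 0.399, 0.022]), (np.int32(336), [0.546, 0.33, 0.022]), (np.int32(157), [0.503, 0.262, 0.022])]
```

```bash
python3 - <<'E'
from h import *
im=snapshot("top")[:,:,::-1];cv2.imwrite("pics/t24.png",im)
print(proj(camera_model("top"),[(.69,.045,.009)]))
E
python3 asc.py t24 290 355 145 185 55 85; python3 asc.py t24 178 256 186 276 60 95
```

```text
[[307.74615155 157.77701223]]
.................................................................
.................................................................
............+++++++++++++++++++++++++#################+..........
....+################################++++++++++++++++#+..........
....+++++++++.....++###+............................+++..........
....+.............++###+.............................++..........
....................+++..............................+++.........
....+................................................+++.........
....+................................................+++.........
....+......................................+##+......+++.........
....+.....................................+###+.......++.........
.....+......................................++.......+++.........
.....+.....................................+##+.......++.........
.....+.....................................+###+......++.........
.....+................................................++.........
.....+................................................++.........
.....+........
[... 3104 characters left out ...]
++++++..........................................+++.................
...................+++.++++++.............................+++.................
...............................+++++++++..................++..................
...........................................+++++++++.....+++..................
........................................................++++..................
..............................................................................
..............................................................................
..............................................................................
..............................................................................
```

All three caps are in the pan, the three adapters are in the dish, and the scoop stands upright on the tray, released.

```bash
python3 -c "
from cell import order
print(order.hand_in())"
```

```text
the job is handed in; nothing more can be done
None
```

The job is handed in at about 41 s: all three adapters are in the white dish, the three caps are still in the pan, and the empty scoop stands upright and released on the drip tray; the loose dish slid about 1 cm while I tipped the scoop against its wall.

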